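Pack the ingot crate, lay its clamp bar and jam the locknut

TASK

Lay every ingot on the bench flat in a well of the open crate, one to a well, then lay the clamp bar across them with its two feet down in the crate's end pockets. Put the holding key on the bar's set screw with its arm on the rest and beside the stop pin, so that the screw stays as it was set, and swing the locknut's lever clockwise (seen from above) until the nut is jammed tight; then take the key off, lay it flat back in its tray, and leave the tin and the padlock alone.

Things in the scene. Friction and masses are not known exactly. Their poses are not given: they have to be found in the camera images.
- crate: Open green wooden crate fixed to the bench, 190 (x) x 400 (y) x 52 mm, origin at the centre of its underside. Its floor is 12 mm above that, with three wells at y = -75, 0, +75 mm, each 52 mm wide (y), 158 mm long (x), walled by four battens 23 mm wide, 10 mm high. Ingots lie in them along x. A block 44 mm high at each end carries a foot pocket
- pocket0 (a point): Floor centre of a dark steel pocket for a foot of the bar, on a crate end, 44 mm above the crate's underside (crate axes): cheeks 46 mm apart in x, and an end wall 25 mm outward of this point in y, all 15 mm high; open above and towards the crate's middle. The bar may be laid either way round
- pocket1 (a point): Floor centre of a dark steel pocket for a foot of the bar, on a crate end, 44 mm above the crate's underside (crate axes): cheeks 46 mm apart in x, and an end wall 25 mm outward of this point in y, all 15 mm high; open above and towards the crate's middle. The bar may be laid either way round
- ingot0_center (a point): Centre of a gilt cast ingot, 110 (its x) x 40 (y) x 30 (z) mm, 0.25 to 0.5 kg; all ingots are alike, two or three are present; they start lying on the bench
- ingot1_center (a point): Centre of a gilt cast ingot, 110 (its x) x 40 (y) x 30 (z) mm, 0.25 to 0.5 kg; all ingots are alike, two or three are present; they start lying on the bench
- ingot2_center (a point): Centre of a gilt cast ingot, 110 (its x) x 40 (y) x 30 (z) mm, 0.25 to 0.5 kg; all ingots are alike, two or three are present; they start lying on the bench
- bar_grip (a point): Centre of the dark wooden handle, 16 (x) x 50 (y) x 36 (z) mm, at the middle of the steel clamp bar, 38 mm above the underside of its feet. The bar is 350 (y) x 40 (x) mm, about 0.65 kg, balanced within 10 mm of the handle; its plate is 10 to 20 mm above the underside. The set screw is 80 mm from the handle towards +y, a dark counterweight at the -y end
- bar_foot0 (a point): Centre of the underside of a foot of the bar, 40 (x) x 30 (y) x 10 (z) mm, 158 mm from the handle towards the bar's -y
- bar_foot1 (a point): Centre of the underside of a foot of the bar, 40 (x) x 30 (y) x 10 (z) mm, 158 mm from the handle towards the bar's +y
- bar_rest (a point): Centre of the top of the rest block for the key's arm, on the bar 158 mm from the handle towards +y, 42 mm above the underside; bar axes. Beside it, 15.5 mm towards the bar's +x, stands the upright stop pin, 10 mm in diameter, its top 16 mm above this point, which keeps the key from turning clockwise
- screw_tang (a point): Middle of the flat tang on the bar's set screw, on the screw's axis, 49 mm above the underside of the bar. The tang is 34 (its y) x 12 (x) x 14 (z) mm with a narrower 4 mm tip on top, and stands on a round collar whose top is 7 mm below this point. Its axes are the bar's turned by joint screw
- screw (a joint): Angle of the set screw in the bar (rad), growing clockwise from above; it is set near 0 (tang along the bar) and must stay there. It turns easily (0.06 N m): without the key it is dragged round by the locknut (0.15 N m)
- nut (a joint): Angle of the locknut relative to the screw (rad), growing clockwise from above; it starts at 0 to 0.2 and comes up hard, jammed, at 1.4
- nut_knob (a point): Middle of the upright round knob (14 mm in diameter, its top 14 mm above this point) at the end of the locknut's lever, 75 mm from the screw's axis, 52 mm above the underside of the bar. With screw and nut at 0 the lever points 215 degrees counter-clockwise from the bar's x; it sweeps clockwise over the bar's -x side
- key_grip (a point): Centre of the steel key's upright black grip tab, 36 (x) x 16 (y) x 30 (z) mm, 29 mm above the key's underside, to lift it by. The key is 130 mm long, 0.22 kg; its +x is the way the arm points (16 mm wide, 14 mm high, reaching 105 mm from the socket's axis). It starts lying in the tray
- key_socket (a point): Middle of the key's socket, 43 mm from the grip towards -x, 9 mm above the key's underside: a slot through it, 38 (x) x 16 (y) mm, 18 mm deep, that goes down over the tang with the arm pointing to the bar's +y. Fully down, the key lies on the collar and the rest block, this point is 2 mm above screw_tang, and the arm has 2.5 mm to the stop pin
- tray: Shallow plywood tray for the key, fixed to the bench, 100 (x) x 210 (y) x 18 mm outside, walls and floor 5 mm, origin at the centre of its underside
- tin: Bystander: a tin, 76 mm in diameter, 100 mm tall; origin at its underside
- padlock: Bystander: a brass padlock standing on the bench, 50 x 25 x 86 mm; origin at its underside
Not all that is in view belongs to the job. What is shaped like the part that bears key_grip but green, orange or red is not meant.

How it is judged (in metres and radians):
On the way, in this order (a step that is already met when the one before it is completed fails the run):
1. every ingot lies in a well and the bar lies across them in both pockets (x of ingot0_center in the frame of crate between -0.028 and 0.028 m and z of ingot0_center in the frame of crate between 0.021 and 0.033 m and (y of ingot0_center in the frame of crate between -0.089 and -0.061 m or y of ingot0_center in the frame of crate between -0.014 and 0.014 m or y of ingot0_center in the frame of crate between 0.061 and 0.089 m) and angle between the x axis of each of ingot0_center, ingot1_center, ingot2_center and the x axis of crate, either way round below 0.2 rad and x of ingot1_center in the frame of crate between -0.028 and 0.028 m and z of ingot1_center in the frame of crate between 0.021 and 0.033 m and (y of ingot1_center in the frame of crate between -0.089 and -0.061 m or y of ingot1_center in the frame of crate between -0.014 and 0.014 m or y of ingot1_center in the frame of crate between 0.061 and 0.089 m) and x of ingot2_center in the frame of crate between -0.028 and 0.028 m and z of ingot2_center in the frame of crate between 0.021 and 0.033 m and (y of ingot2_center in the frame of crate between -0.089 and -0.061 m or y of ingot2_center in the frame of crate between -0.014 and 0.014 m or y of ingot2_center in the frame of crate between 0.061 and 0.089 m) and x of bar_grip in the frame of crate between -0.007 and 0.007 m and y of bar_grip in the frame of crate between -0.014 and 0.014 m and z of bar_grip in the frame of crate between 0.077 and 0.087 m and angle between the y axis of bar_grip and the y axis of crate, either way round below 0.05 rad), for 0.2 s.
2. the key is fully down on the set screw, the bar still in its pockets (x of key_socket in the frame of screw_tang between -0.006 and 0.006 m and y of key_socket in the frame of screw_tang between -0.006 and 0.006 m and z of key_socket in the frame of screw_tang between -0.004 and 0.008 m and x of bar_grip in the frame of crate between -0.007 and 0.007 m and y of bar_grip in the frame of crate between -0.014 and 0.014 m and z of bar_grip in the frame of crate between 0.077 and 0.087 m and angle between the y axis of bar_grip and the y axis of crate, either way round below 0.05 rad), for 0.2 s.
3. with the key still on the screw, the locknut is jammed and the screw has kept its setting (x of key_socket in the frame of screw_tang between -0.006 and 0.006 m and y of key_socket in the frame of screw_tang between -0.006 and 0.006 m and z of key_socket in the frame of screw_tang between -0.004 and 0.008 m and value of joint nut above 1.22 rad and value of joint screw between -0.35 and 0.35 rad), for 0.2 s.
At the end, for the whole second after the job is handed in: Every ingot that is present lies flat in a well (within 28 mm along and 14 mm across, 0.2 rad), the bar lies in both pockets (7 mm across, 14 mm along, 0.05 rad), the nut is at 1.22 rad or more with the screw within 0.35 rad of zero, the key lies flat in its tray, and all is at rest (all of step 1 and value of joint nut above 1.22 rad and value of joint screw between -0.35 and 0.35 rad and x of key_grip in the frame of tray between -0.046 and 0.046 m and y of key_grip in the frame of tray between -0.1 and 0.1 m and z of key_grip in the frame of tray between 0.027 and 0.041 m and angle between key_grip's own z axis and vertical below 0.12 rad and linear speed of each of bar, key below 0.02 m/s); the robot touches nothing.
It fails at once if the tin or the padlock is disturbed (moved over 30 mm) (distance of any of tin, padlock from where it was at the start of the episode above 0.03 m).
Of ingot0, ingot1, ingot2 only 2 to 3 are there at a start; the rules pass over those that are not, and their reading is None.
At some moment in a run one of ingot0, ingot1, ingot2 may be knocked a few centimetres aside while the robot is not near it.
It also fails if it takes over 210 s, if anything falls off the work surface, if the arm or the gripper's body presses on something with over 40 N, if the wrist force passes 120 N, or if a joint passes its speed limit or range.

ROBOT

A 6-joint arm with a two-finger parallel gripper is mounted at the origin on the work surface. World frame = base frame: x ahead of the robot, y to its left, z up, the work surface at z = 0. Lengths are in mm, angles in degrees, forces in N, time in s.
With the tool pointing down it reaches from about 350 to 850 mm from the base axis. Payload 8.1 kg.
Tool frame: the origin (TCP) lies midway between the tips of the shut fingers; the grasp point (between the pads) lies 19 mm behind it (hold_point_z is the distance from the TCP to the grasp point, in mm); z points along the fingers, y is the direction in which the jaws open and shut (so a half turn about z gives the same grasp; the last joint's range is limited). The gripper opens to 85 mm and grips with 20 to 120 N. Pads are 22 mm wide; open, the fingers measure 114 mm over their backs; the gripper's body (76 mm by 85 mm) begins 54 mm behind the grasp point. The pads swing forward as they close: fully open they stand 13 mm farther back than shut.
Start: joints at [-82.185, 7.471, 85.268, -0, 87.261, -4.893], TCP at [132.012, -585.302, 231.292] pointing down, gripper open.
Joint ranges: [-169.43, 169.43], [-51.17, 129.36], [1.28, 143.12], [-76.62, 256.62], [0, 156.53], [-152.29, 152.29]. Speed limits (degrees/s): [136.94, 136.94, 159.86, 180, 180, 180].

INTERFACE

Orientations are given as [roll, pitch, yaw] about the fixed x, y, z axes, in that order (R = Rz(yaw) Ry(pitch) Rx(roll)).
In Python, from bench import sense, snapshot, camera_params, hand_in, hold_point_z gives the robot as it stands.
- The arm moves only by the tool servo_tool, never from a script. Its argument "motion" is a list of rows, each a list of 7 numbers: the finger opening in mm, from 0 to 85.4, then the shift along the tool's x, y, z in mm, then the turn, a rotation vector about the tool's x, y, z in rad. A call has 1 to 10 rows; each row shifts and turns the pose as measured when the row begins, along the tool's axes as they then stand; what a row does not reach is not made up. A row lasts 1/10 s, in which the tool goes at most 50 mm and 8.59 degrees, less where a joint would pass 70% of its speed; a pose out of reach is approached as far as the arm can. A call with a gripper value outside its range is refused whole. The fingers move at their own pace and stop on an object; "force" is the grip in N (left out, the last holds). Time passes only in rows, so rows that do not move let the fingers close. It gives the time, the measured TCP pose, the force and the opening at its end, in the units of the state.
- sense(): the state, without advancing time (a new reading comes with each control period).
- snapshot(name): name is "side" or "top"; returns the picture (480x640x3 uint8, blue, green, red); there is no depth.
- camera_params(name): a dict with "fx", "fy", "cx", "cy" (pixels), "R" (3x3) and "t" (3): a world point X has camera coordinates R X + t. Camera axes: x right, y down, z forward; pixel columns grow to the right and rows downward; lengths in mm; the calibration is good to about 2 mm. A picture is of the moment at which its call begins. camera_params takes no time and is no camera call.
- hand_in(): hands the job in, once; it reports no verdict.
The state is a dict: "time": time; "joint_pos": joint angles; "qd": joint speeds; "joint_efforts": joint torques, N m; "tool_pos": TCP position; "tcp_rot": TCP orientation; "ft_force": force on the tool from outside, world axes, zero at the start; "wrist_torque": the same for the moment, N m; "finger_gap": finger opening in mm.
Only numpy, scipy, OpenCV 4.12 (cv2) and the standard library are available. Lean on these libraries where they do the work, as an engineer would, in place of code of your own. Each camera call takes 0.05 s, during which the arm holds its last target. There are 200 camera calls.

## Working session

There is one attempt and no reset: what is moved stays moved. The work goes in short steps, Python scripts to look and compute and a tool call to move; the robot and the scene stay as the last step left them, time stands still between calls to the robot, and variables do not carry over. Pictures are saved under pics/ and viewed, about 12 in all and at most 16, crops included, and the job is handed in when it is done.

Besides the shell and the picture viewer there is one more tool, called after "Call:" as a command line: name --pt "numbers of a row" for each row, then --argument value for the rest. servo_tool: Moves the arm, as the interface text tells. Its arguments: {"type":"object","properties":{"motion":{"type":"array"},"force":{"type":"number"}},"required":["motion"]}

```bash
ls; mkdir -p pics
python3 - <<'E'
from bench import *
import cv2,numpy as np
for n in("top","side"):
    cv2.imwrite(f"pics/{n}0.png",snapshot(n)); p=camera_params(n); R=np.array(p["R"]);t=np.array(p["t"])
    print(n,p["fx"],p["cx"],p["cy"],(-R.T@t).round(),R.round(3).tolist())
print(sense()); print(hold_point_z)
E
```

```text
pics
top 540.129939628249 318.5851590598551 238.04707041210955 [ 298.  -19. 1279.] [[0.022, -1.0, 0.003], [-0.984, -0.022, -0.174], [0.175, 0.001, -0.985]]
side 438.6617617710064 322.0515798007679 242.0655601688405 [ 274. -661.  556.] [[0.938, -0.345, 0.006], [-0.207, -0.575, -0.791], [0.276, 0.741, -0.612]]
{'time': 0.1, 'joint_pos': array([-8.21844310e+01,  7.51233830e+00,  8.53229070e+01, -1.90026178e-03,
        8.72609873e+01, -4.89055971e+00]), 'qd': array([ 0.02683048,  0.03638646, -0.11201789,  0.04568788, -0.01814866,
       -0.08303047]), 'joint_efforts': array([ 1.28736254e-03, -5.70951569e+01, -5.01941729e+01, -1.84000523e-04,
        8.09054036e-03, -6.62160033e-06]), 'tool_pos': array([ 131.93870757, -584.80958343,  230.33436143]), 'tcp_rot': array([-1.79903956e+02, -6.31306219e-03,  1.27062158e+01]), 'ft_force': array([0.43565049, 1.32986926, 0.25483167]), 'wrist_torque': array([-0.0364115 , -0.02729911,  0.02272   ]), 'finger_gap': 85.30436391840828}
18.700000000000003
```

View pics/top0.png

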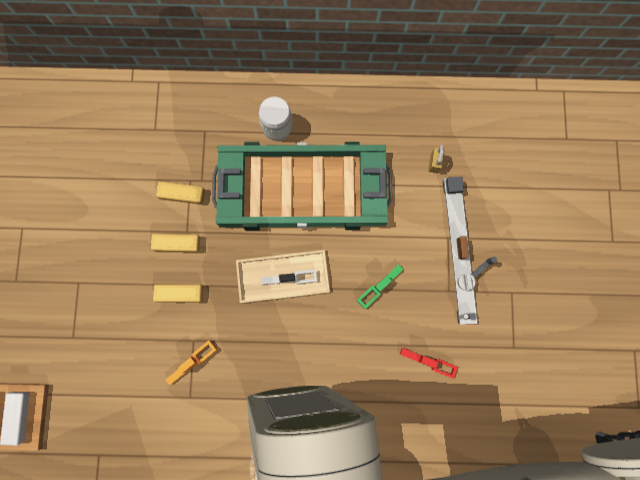

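View pics/side0.png

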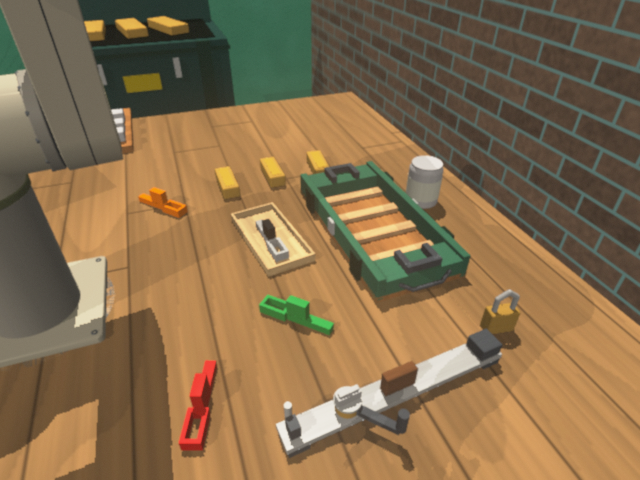

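The top view shows three gilt ingots at (178,191), (174,243), (177,293), the crate around (302,187) and the key in its tray, with the tab at (287,279) and the arm pointing left (+y). The bar's handle is at (463,247), with the screw end down towards the robot. The tin (275,118) and padlock (437,158) are near the crate. The side view agrees.

```bash
cat > h.py <<'E'
from bench import *
import cv2,numpy as np
from scipy.spatial.transform import Rotation as Ro
P={n:camera_params(n) for n in("top","side")}
def ray(n,uv):
    p=P[n];R=np.array(p["R"]);t=np.array(p["t"])
    d=R.T@np.array([(uv[0]-p["cx"])/p["fx"],(uv[1]-p["cy"])/p["fy"],1.]); return -R.T@t,d
def at(n,uv,z):
    o,d=ray(n,uv); return o+d*(z-o[2])/d[2]
def tri(a,b):
    (o,d),(q,e)=ray("top",a),ray("side",b)
    s=np.linalg.lstsq(np.c_[d,-e],q-o,rcond=None)[0]; x,y=o+s[0]*d,q+s[1]*e
    return (x+y)/2,np.linalg.norm(x-y)
def px(n,X):
    p=P[n];c=np.array(p["R"])@X+np.array(p["t"]);return c[:2]/c[2]*[p["fx"],p["fy"]]+[p["cx"],p["cy"]]
def blobs(im,lo,hi,amin=40,box=None):
    m=cv2.inRange(cv2.cvtColor(im,cv2.COLOR_BGR2HSV),np.array(lo),np.array(hi))
    if box: k=np.zeros_like(m);k[box[1]:box[3],box[0]:box[2]]=1;m*=k
    cs=cv2.findContours(m,cv2.RETR_EXTERNAL,cv2.CHAIN_APPROX_NONE)[0]
    out=[]
    for c in cs:
        if cv2.contourArea(c)<amin: continue
        M=cv2.moments(c); out.append(((M["m10"]/M["m00"],M["m01"]/M["m00"]),cv2.contourArea(c),cv2.minAreaRect(c),c))
    return out
def yaw_rect(n,rect,z):
    "centre, long/short sizes mm, yaw of long axis, from a min-area rectangle at height z"
    b=[at(n,p,z)[:2] for p in cv2.boxPoints(rect)]
    e1,e2=(b[1]-b[0]+b[2]-b[3])/2,(b[2]-b[1]+b[3]-b[0])/2
    l,s=(e1,e2) if np.linalg.norm(e1)>np.linalg.norm(e2) else (e2,e1)
    return np.mean(b,0).round(1),np.linalg.norm(l).round(1),np.linalg.norm(s).round(1),np.degrees(np.arctan2(l[1],l[0])).round(1)
def ingots(im):
    return [yaw_rect("top",r,30) for c,a,r,_ in blobs(im,(18,90,150),(32,255,255),300,(90,120,260,340)) ]
def to(T,yaw):
    "shift from the present pose to T in tool axes (tool pointing down, yaw in world deg)"
    s=sense();R=Ro.from_euler("xyz",s["tcp_rot"],degrees=True);G=Ro.from_euler("xyz",[180,0,yaw],degrees=True)
    print("t",round(s["time"],1),"tool shift",(R.inv().apply(np.array(T)-s["tool_pos"])).round(1),"rotvec",(R.inv()*G).as_rotvec().round(3),"| pos",s["tool_pos"].round(1),"rpy",s["tcp_rot"].round(1),"F",s["ft_force"].round(1),"gap",round(s["finger_gap"],1))
E
python3 - <<'E'
from h import *
t=cv2.imread("pics/top0.png");hs=cv2.cvtColor(t,cv2.COLOR_BGR2HSV)
for c,a,r,_ in blobs(t,(18,90,120),(32,255,255),200): print("yel",np.round(c),a,yaw_rect("top",r,30))
print("ing hsv",hs[243,174],hs[293,177],"wood",hs[215,100])
for c,a,r,_ in blobs(t,(65,60,20),(90,255,200),2000): print("crate",np.round(c,1),a,r,yaw_rect("top",r,52))
for c,a,r,_ in blobs(t,(0,0,0),(179,255,75),40,(200,120,520,340)): print("dark",np.round(c,1),a,np.round(r[0],1),np.round(r[1],1),r[2])
crop=lambda x0,y0,x1,y1,f:cv2.resize(t[y0:y1,x0:x1],None,fx=f,fy=f,interpolation=cv2.INTER_CUBIC)
A=crop(205,135,405,305,3);B=crop(430,165,510,335,3)[:510]
cv2.imwrite("pics/c1.png",np.hstack([A[:, :560],B]))
E
```

```text
yel [177. 293.] 796.0 (array([384., 307.]), np.float64(108.3), np.float64(39.1), np.float64(-88.7))
yel [174. 242.] 754.0 (array([501.8, 321.8]), np.float64(110.1), np.float64(41.3), np.float64(-90.6))
yel [179. 192.] 732.0 (array([622.7, 317.9]), np.float64(109.4), np.float64(45.1), np.float64(-95.8))
ing hsv [ 22 126 238] [ 22 124 238] wood [ 17 114 193]
crate [301.4 185.7] 12550.5 ((301.23773193359375, 185.50753784179688), (86.1244888305664, 171.16983032226562), 89.43273162841797) (array([640.7,  25.7]), np.float64(401.8), np.float64(208.9), np.float64(-88.1))
dark [287.  277.5] 84.5 [287.  277.5] [ 7. 14.] 90.0
dark [255.1 226. ] 199.5 [257. 227.] [ 6. 78.] 90.0
dark [351.3 225.2] 167.5 [347. 226.] [ 6. 78.] 90.0
dark [285.6 160.6] 534.5 [283.2 163.1] [ 56.2 146.1] 63.04117202758789
```

View pics/c1.png

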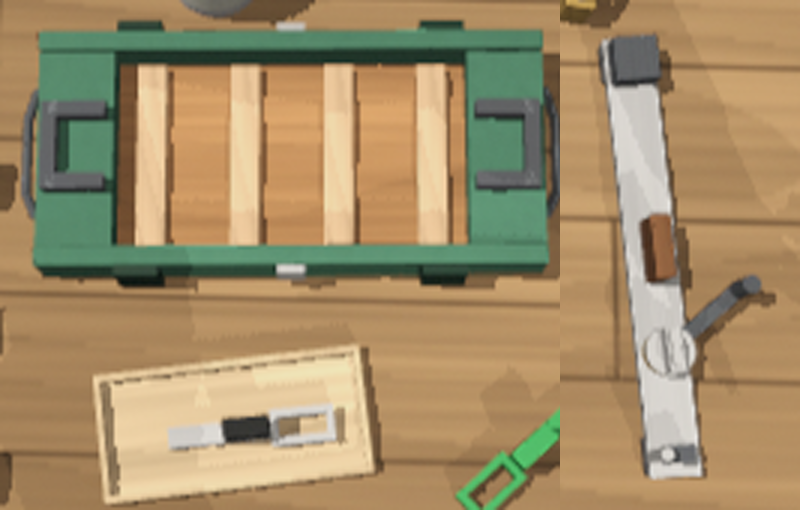

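The crop shows the key's tab near crop (246,429) with its socket to the right, U-shaped pockets on both crate ends, and the bar with its lever pointing right and down-range. I'll start towards the ingots and measure the finer points on the next script.

Call:
servo_tool --pt "85 50 0 0 0 0 -0.149" --pt "85 50 0 0 0 0 -0.149" --pt "85 50 0 0 0 0 -0.149" --pt "85 50 0 0 0 0 -0.149" --pt "85 50 0 0 0 0 -0.149" --pt "85 50 0 0 0 0 -0.149" --pt "85 50 0 0 0 0 -0.149" --pt "85 50 0 0 0 0 -0.149" --pt "85 50 0 0 0 0 -0.149" --pt "85 50 0 0 0 0 0" --force 60

```text
time: 1.1
tool_pos: [415.2, -230.4, 224.8]
tcp_rot: [-179.7, -0.5, 90.4]
ft_force: [0.7, 0.7, 0.5]
finger_gap: 84.7
```

Call:
servo_tool --pt "85 50 0 0 0 0 0" --pt "85 50 0 0 0 0 0" --pt "85 50 0 0 0 0 0" --pt "85 50 0 0 0 0 0" --pt "85 50 0 0 0 0 0"

```text
time: 1.6
tool_pos: [410.8, 19.2, 225.2]
tcp_rot: [-179.6, -0.5, 90.3]
ft_force: [1.7, 0.7, -0.3]
finger_gap: 85.0
```

Run:
```python
from h import *
t=cv2.imread("pics/top0.png")
# grey dark pockets (low saturation)
pc=[]
for box in ((215,160,243,205),(360,160,388,205)):
    for c,a,r,cn in blobs(t,(0,0,30),(179,70,130),20,box):
        q=[at("top",p,59)[:2].round(1).tolist() for p in cv2.boxPoints(r)]; print("pocket",np.round(c,1),a,np.round(r[1],1),q)
# inside of the crate rim
for c,a,r,_ in blobs(t,(8,60,60),(24,255,255),3000,(240,150,362,222)): print("wells",yaw_rect("top",r,22))
# battens
for c,a,r,_ in blobs(t,(14,30,215),(30,130,255),100,(240,150,362,222)): print("batten",yaw_rect("top",r,22))
# bar
for c,a,r,_ in blobs(t,(0,0,150),(179,45,255),100,(430,165,510,335)): print("plate",np.round(c,1),a,yaw_rect("top",r,20))
for c,a,r,_ in blobs(t,(0,100,40),(16,255,150),15,(450,225,480,270)): print("handle",np.round(c,1),a,yaw_rect("top",r,50))
for c,a,r,_ in blobs(t,(0,0,0),(179,255,80),15,(270,265,300,290)): print("tab",np.round(c,1),yaw_rect("top",r,49))
for c,a,r,_ in blobs(t,(0,0,150),(179,60,255),15,(255,262,325,292)): print("keypart",np.round(c,1),yaw_rect("top",r,22))
to([504,322,160],90)
```

```text
pocket [226.  182.1] 377.0 [33. 25.] [[682.4, 229.4], [683.7, 170.7], [604.0, 166.9], [602.7, 225.0]]
pocket [377.  182.6] 339.5 [30.2 22.8] [[683.9, -117.7], [687.4, -171.2], [614.5, -174.2], [611.0, -121.2]]
wells (array([647.1,  25. ]), np.float64(278.9), np.float64(149.1), np.float64(-88.7))
batten (array([644.9,  64.7]), np.float64(141.5), np.float64(21.6), np.float64(-178.1))
batten (array([643.2, 139.2]), np.float64(141.5), np.float64(21.6), np.float64(-177.5))
batten (array([649.7, -86.7]), np.float64(144.1), np.float64(21.6), np.float64(-179.3))
batten (array([647.9, -12.2]), np.float64(144.1), np.float64(21.6), np.float64(-178.7))
plate [460.5 257.8] 1738.0 (array([ 503. , -354.5]), np.float64(351.1), np.float64(45.6), np.float64(-175.1))
handle [470.9 250.8] 51.5 (array([ 492.3, -368.9]), np.float64(53.8), np.float64(8.4), np.float64(-175.2))
handle [462.5 247.6] 169.0 (array([ 500.6, -349.8]), np.float64(48.2), np.float64(22.0), np.float64(-175.1))
tab [287.  277.6] (array([422.4,  52.4]), np.float64(32.0), np.float64(16.0), np.float64(-88.7))
keypart [269.8 279.8] (array([419.1,  93.8]), np.float64(42.3), np.float64(17.9), np.float64(-84.9))
keypart [306.7 275.9] (array([429.2,  10.8]), np.float64(51.5), np.float64(30.5), np.float64(-83.0))
t 1.6 tool shift [301.7  95.3  67.5] rotvec [-0.006 -0.009  0.006] | pos [410.8  19.2 225.2] rpy [-179.6   -0.5   90.3] F [ 1.7  0.7 -0.3] gap 85.0
```

Call:
servo_tool --pt "85 50 16 10 -0.003 -0.005 0.006" --pt "85 50 16 10 -0.003 -0.004 0" --pt "85 50 16 10 0 0 0" --pt "85 50 16 10 0 0 0" --pt "85 50 16 10 0 0 0" --pt "85 50 16 10 0 0 0" --pt "85 0 0 20 0 0 0" --pt "85 0 0 0 0 0 0"

```text
time: 2.4
tool_pos: [495.4, 307.3, 146.5]
tcp_rot: [180.0, 0.1, 90.4]
ft_force: [0.1, -0.5, -0.2]
finger_gap: 84.6
```

Run:
```python
from h import *
to([504,322,10],90)
```

```text
t 2.4 tool shift [ 14.8   8.7 136.5] rotvec [0.    0.001 0.007] | pos [495.4 307.3 146.5] rpy [1.80e+02 1.00e-01 9.04e+01] F [ 0.1 -0.5 -0.2] gap 84.6
```

Call:
servo_tool --pt "85 8 5 45 0 0 0.007" --pt "85 7 4 45 0 0 0" --pt "85 0 0 36 0 0 0" --pt "85 0 0 11 0 0 0" --pt "85 0 0 0 0 0 0" --pt "30 0 0 0 0 0 0" --pt "30 0 0 0 0 0 0" --pt "30 0 0 0 0 0 0" --pt "30 0 0 0 0 0 0" --pt "30 0 0 0 0 0 0" --force 60

```text
time: 3.4
tool_pos: [511.8, 323.2, 20.3]
tcp_rot: [179.2, -0.3, 89.8]
ft_force: [-1.0, -0.7, -3.7]
finger_gap: 38.3
```

Call:
servo_tool --pt "85 0 0 0 0 0 0" --pt "85 0 0 0 0 0 0" --pt "85 0 0 0 0 0 0" --pt "85 0 0 0 0 0 0"

```text
time: 3.8
tool_pos: [513.3, 323.8, 21.9]
tcp_rot: [179.0, -0.4, 89.8]
ft_force: [0.5, -0.0, 0.8]
finger_gap: 84.9
```

Run:
```python
from h import *
t=snapshot("top");s=snapshot("side")
A=t[120:360,90:310];B=s[100:290,150:370]
cv2.imwrite("pics/c2.png",np.hstack([cv2.resize(A,None,fx=1.8,fy=1.8),cv2.resize(B,(396,432))]))
print(ingots(t)); to([504,322,10],90)
```

```text
[(array([624.7, 317.7]), np.float64(108.5), np.float64(40.9), np.float64(-96.3))]
t 3.9 tool shift [-1.8 -9.4 11.6] rotvec [ 0.017 -0.007 -0.003] | pos [513.2 323.7  21.8] rpy [179.   -0.4  89.8] F [0.6 0.3 0.7] gap 85.2
```

View pics/c2.png

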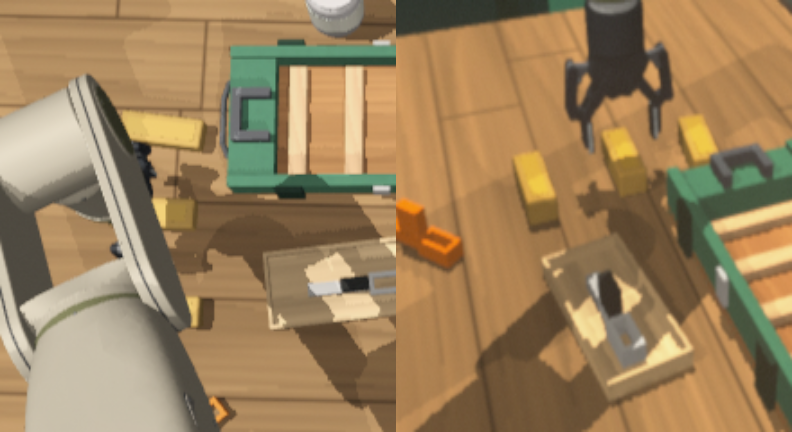

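The picture shows the open gripper well above the bench, with the middle ingot between the fingers and nothing in the way. The arm had just come up short and crept. I'll correct the pose and grip again.

Call:
servo_tool --pt "85 -1 -5 8 0.01 -0.004 0" --pt "85 -1 -4 6 0.008 -0.003 0" --pt "85 0 0 1 0 0 0"

```text
time: 4.2
tool_pos: [503.4, 321.6, 5.2]
tcp_rot: [-179.8, 0.0, 89.8]
ft_force: [0.5, -0.7, -0.6]
finger_gap: 85.0
```

Call:
servo_tool --pt "30 0 0 0 0 0 0" --pt "30 0 0 0 0 0 0" --pt "30 0 0 0 0 0 0" --pt "30 0 0 0 0 0 0"

```text
time: 4.6
tool_pos: [504.9, 321.9, 5.8]
tcp_rot: [-180.0, -0.0, 89.8]
ft_force: [0.7, 0.6, -3.3]
finger_gap: 38.7
```

Call:
servo_tool --pt "30 0 0 -40 0 0 0" --pt "30 0 0 -45 0 0 0" --pt "30 0 0 -45 0 0 0"

```text
time: 4.9
tool_pos: [496.7, 317.8, 127.0]
tcp_rot: [-178.7, 0.6, 89.8]
ft_force: [1.3, 0.4, -4.4]
finger_gap: 38.6
```

Call:
servo_tool --pt "30 -20 13 0 0 0 0.14" --pt "30 -18 15 0 0 0 0.14" --pt "30 -16 18 0 0 0 0.14" --pt "30 -13 20 0 0 0 0.14" --pt "30 -10 21 0 0 0 0.14" --pt "30 -7 23 0 0 0 0.14" --pt "30 -4 23 0 0 0 0.14" --pt "30 -1 24 0 0 0 0.14" --pt "30 3 24 0 0 0 0.14" --pt "30 6 23 0 0 0 0.14"

```text
time: 5.9
tool_pos: [619.2, 111.6, 128.1]
tcp_rot: [179.9, 1.6, 6.8]
ft_force: [0.9, -0.0, -3.9]
finger_gap: 39.0
```

Run:
```python
from h import *
to([645,101.5,21],1.7)
```

```text
t 5.9 tool shift [ 27.3  12.9 106.4] rotvec [0.003 0.027 0.09 ] | pos [619.2 111.6 128.1] rpy [179.9   1.6   6.8] F [ 0.9 -0.  -3.9] gap 39.0
```

Call:
servo_tool --pt "30 14 6 0 0.002 0.014 0.09" --pt "30 13 7 20 0 0.013 0" --pt "30 0 0 25 0 0 0" --pt "30 0 0 10 0 0 0" --pt "30 0 0 1 0 0 0"

```text
time: 6.4
tool_pos: [645.6, 95.7, 66.2]
tcp_rot: [179.9, 0.4, 0.9]
ft_force: [-1.3, 0.2, -3.3]
finger_gap: 39.1
```

Run:
```python
from h import *
to([645,101.5,21],1.7)
t=snapshot("top")
cv2.imwrite("pics/c3.png",cv2.resize(t[130:240,205:400],None,fx=4,fy=4,interpolation=cv2.INTER_CUBIC))
```

```text
t 6.4 tool shift [-0.3 -5.9 45.2] rotvec [ 0.002  0.007 -0.015] | pos [645.6  95.7  66.2] rpy [179.9   0.4   0.9] F [-1.3  0.2 -3.3] gap 39.1
```

View pics/c3.png

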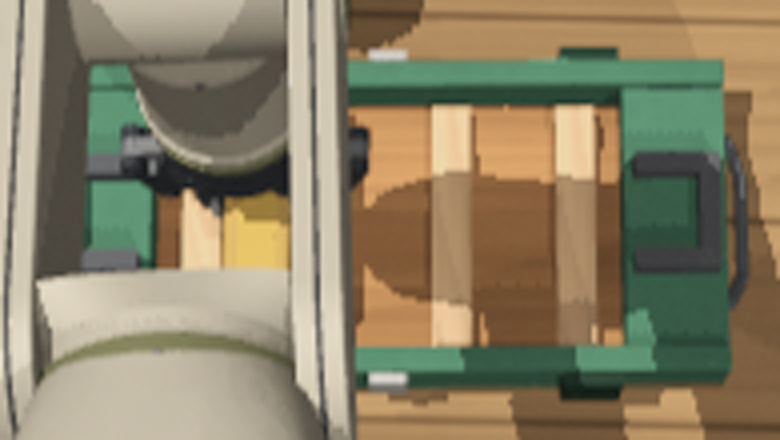

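The ingot hangs over the left well, its left edge near crop x=222. The arm hides the rest, so I'll go by the numbers and lower it.

Call:
servo_tool --pt "30 0 -4 16 0.001 0.004 -0.01" --pt "30 0 -2 16 0.001 0.003 -0.005" --pt "30 0 0 10 0 0 0" --pt "30 0 0 3 0 0 0"

```text
time: 6.85
tool_pos: [647.1, 103.1, 23.6]
tcp_rot: [-180.0, -0.3, 1.8]
ft_force: [0.4, -0.0, -3.6]
finger_gap: 39.0
```

Run:
```python
from h import *
to([645,101.5,20],1.7)
```

```text
t 6.8 tool shift [-2.1  1.5  3.6] rotvec [-0.    -0.005  0.003] | pos [647.1 103.1  23.6] rpy [-180.    -0.3    1.8] F [ 0.4 -0.  -3.6] gap 39.0
```

Call:
servo_tool --pt "30 -2 1 3 0 0 0" --pt "58 0 0 0 0 0 0" --pt "58 0 0 0 0 0 0" --pt "58 0 0 -2 0 0 0" --pt "58 0 0 -20 0 0 0" --pt "58 0 0 -40 0 0 0" --pt "85 0 0 -45 0 0 0" --pt "85 0 0 -20 0 0 0"

```text
time: 7.65
tool_pos: [644.3, 101.5, 153.0]
tcp_rot: [180.0, -0.3, 1.8]
ft_force: [0.5, -0.5, 0.7]
finger_gap: 83.7
```

Call:
servo_tool --pt "85 -25 -21 0 0 0 -0.149" --pt "85 -22 -24 0 0 0 -0.149" --pt "85 -18 -27 0 0 0 -0.149" --pt "85 -14 -30 0 0 0 -0.149" --pt "85 -9 -31 0 0 0 -0.149" --pt "85 -5 -32 0 0 0 -0.149" --pt "85 0 -33 0 0 0 -0.149" --pt "85 5 -32 0 0 0 -0.149" --pt "85 10 -31 0 0 0 -0.149" --pt "85 14 -30 0 0 0 -0.149"

```text
time: 8.65
tool_pos: [385.8, 302.5, 167.2]
tcp_rot: [178.0, -0.5, 87.9]
ft_force: [-1.0, -0.4, -0.0]
finger_gap: 84.6
```

Run:
```python
from h import *
t=snapshot("top");cv2.imwrite("pics/t4.png",t)
for c,a,r,_ in blobs(t,(18,90,120),(32,255,255),150): print("yel",np.round(c),a,yaw_rect("top",r,30))
to([384,307,8],91.3)
```

```text
yel [180. 292.] 671.0 (array([384.1, 300.1]), np.float64(94.5), np.float64(39.1), np.float64(-88.7))
yel [179. 191.] 706.0 (array([624.3, 318.1]), np.float64(109.5), np.float64(43.5), np.float64(-97.6))
yel [268. 185.] 716.0 (array([646.4, 106.1]), np.float64(111.2), np.float64(38.2), np.float64(-177.8))
yel [434. 160.] 158.0 (array([ 719. , -295.3]), np.float64(60.4), np.float64(31.4), np.float64(179.1))
t 8.7 tool shift [  0.5  -3.5 159. ] rotvec [ 0.033 -0.009 -0.049] | pos [382.2 305.  167. ] rpy [178.1  -0.6  88.5] F [-2.6  3.9 -0.9] gap 85.1
```

Call:
servo_tool --pt "85 0 -2 40 0.015 -0.005 -0.025" --pt "85 0 -2 45 0.018 -0.004 -0.024" --pt "85 0 0 40 0 0 0" --pt "85 0 0 15 0 0 0" --pt "85 0 0 3 0 0 0"

```text
time: 9.2
tool_pos: [384.4, 311.3, 28.0]
tcp_rot: [179.2, -0.5, 91.6]
ft_force: [-0.0, -0.1, -0.1]
finger_gap: 84.9
```

Run:
```python
from h import *
to([384,307,9],91.3)
```

```text
t 9.2 tool shift [-4.4 -0.8 18.9] rotvec [ 0.013 -0.009  0.006] | pos [384.4 311.3  28. ] rpy [179.2  -0.5  91.6] F [-0.  -0.1 -0.1] gap 84.9
```

Call:
servo_tool --pt "85 -2 0 9 0.013 -0.009 0.006" --pt "85 -2 -1 7 0 0 0" --pt "85 0 0 1 0 0 0" --pt "30 0 0 0 0 0 0" --pt "30 0 0 0 0 0 0" --pt "30 0 0 0 0 0 0" --pt "30 0 0 0 0 0 0" --pt "30 0 0 0 0 0 0"

```text
time: 10.0
tool_pos: [387.6, 309.1, 15.6]
tcp_rot: [179.6, -0.2, 91.2]
ft_force: [-0.3, 0.3, -2.7]
finger_gap: 38.6
```

Call:
servo_tool --pt "30 0 0 -40 0 0 0" --pt "30 0 0 -45 0 0 0" --pt "30 0 0 -45 0 0 0"

```text
time: 10.3
tool_pos: [380.3, 304.4, 139.2]
tcp_rot: [-179.4, 0.4, 91.2]
ft_force: [0.6, 0.2, -4.0]
finger_gap: 38.3
```

Call:
servo_tool --pt "30 -26 23 0 0 0 0.142" --pt "30 -22 27 0 0 0 0.142" --pt "30 -18 30 0 0 0 0.142" --pt "30 -14 32 0 0 0 0.142" --pt "30 -9 34 0 0 0 0.142" --pt "30 -4 35 0 0 0 0.142" --pt "30 1 35 0 0 0 0.142" --pt "30 5 35 0 0 0 0.142" --pt "30 10 34 0 0 0 0.142" --pt "30 15 32 0 0 0 0.142"

```text
time: 11.3
tool_pos: [624.3, 40.7, 144.9]
tcp_rot: [-179.9, 0.1, 7.2]
ft_force: [0.6, 0.6, -3.8]
finger_gap: 38.6
```

Run:
```python
from h import *
to([645,26.3,24],1.7)
```

```text
t 11.3 tool shift [ 19.   17.  120.8] rotvec [-0.001  0.002  0.095] | pos [624.3  40.7 144.9] rpy [-1.799e+02  1.000e-01  7.200e+00] F [ 0.6  0.6 -3.8] gap 38.6
```

Call:
servo_tool --pt "30 10 8 10 0 0 0.095" --pt "30 9 9 30 0 0 0" --pt "30 0 0 30 0 0 0" --pt "30 0 0 12 0 0 0" --pt "30 0 0 3 0 0 0"

```text
time: 11.8
tool_pos: [647.6, 18.4, 56.0]
tcp_rot: [180.0, 0.1, 0.8]
ft_force: [-0.4, 0.0, -2.9]
finger_gap: 38.6
```

Run:
```python
from h import *
to([645,26.3,29],1.7)
```

```text
t 11.8 tool shift [-2.4 -8.  27. ] rotvec [ 0.001  0.001 -0.016] | pos [647.6  18.4  56. ] rpy [1.8e+02 1.0e-01 8.0e-01] F [-0.4  0.  -2.9] gap 38.6
```

Call:
servo_tool --pt "30 -1 -4 6 0 0 -0.01" --pt "30 -1 -4 8 0 0 -0.006" --pt "30 0 0 8 0 0 0" --pt "30 0 0 2 0 0 0"

```text
time: 12.2
tool_pos: [646.2, 28.4, 33.2]
tcp_rot: [180.0, -0.1, 1.9]
ft_force: [0.9, -0.1, -2.8]
finger_gap: 38.5
```

Run:
```python
from h import *
to([645,26.3,28],1.7)
```

```text
t 12.2 tool shift [-1.3  2.1  5.2] rotvec [ 0.001 -0.002  0.004] | pos [646.2  28.4  33.2] rpy [ 1.8e+02 -1.0e-01  1.9e+00] F [ 0.9 -0.1 -2.8] gap 38.5
```

Call:
servo_tool --pt "30 -1 2 3 0 0 0" --pt "30 0 0 3 0 0 0" --pt "58 0 0 0 0 0 0" --pt "58 0 0 0 0 0 0" --pt "58 0 0 -2 0 0 0" --pt "58 0 0 -20 0 0 0" --pt "58 0 0 -40 0 0 0" --pt "85 0 0 -45 0 0 0" --pt "85 0 0 -15 0 0 0"

```text
time: 13.1
tool_pos: [645.0, 26.1, 153.7]
tcp_rot: [180.0, -0.1, 1.9]
ft_force: [2.1, -0.9, 1.2]
finger_gap: 84.3
```

Call:
servo_tool --pt "85 -1 -29 0 0 0 -0.143" --pt "85 3 -29 0 0 0 -0.143" --pt "85 7 -28 0 0 0 -0.143" --pt "85 11 -27 0 0 0 -0.143" --pt "85 15 -25 0 0 0 -0.143" --pt "85 18 -23 0 0 0 -0.143" --pt "85 21 -20 0 0 0 -0.143" --pt "85 24 -17 0 0 0 -0.143" --pt "85 26 -13 0 0 0 -0.143" --pt "85 28 -9 0 0 0 -0.143"

```text
time: 14.1
tool_pos: [623.7, 322.1, 164.2]
tcp_rot: [178.9, -0.0, 86.5]
ft_force: [0.2, -0.6, 0.3]
finger_gap: 84.7
```

Run:
```python
from h import *
t=snapshot("top");s=snapshot("side")
for c,a,r,_ in blobs(t,(18,90,120),(32,255,255),150): print("yel",np.round(c),a,yaw_rect("top",r,30))
for c,a,r,_ in blobs(s,(18,90,120),(32,255,255),150,(150,100,450,300)): print("side",np.round(c),a,yaw_rect("side",r,25))
to([626,318,9],84)
```

```text
yel [185. 192.] 530.5 (array([621.6, 306. ]), np.float64(85.9), np.float64(44.5), np.float64(-96.3))
yel [300. 186.] 700.0 (array([644.5,  29.6]), np.float64(108.6), np.float64(38.2), np.float64(-178.4))
yel [268. 184.] 696.5 (array([646.4, 106.1]), np.float64(111.2), np.float64(38.2), np.float64(-177.8))
yel [434. 160.] 153.5 (array([ 718.1, -296.5]), np.float64(63.3), np.float64(30.9), np.float64(-8.7))
side [296. 251.] 198.0 (array([455.8, -27.2]), np.float64(45.9), np.float64(41.4), np.float64(-87.1))
side [397. 251.] 234.0 (array([650.2, -91.3]), np.float64(141.8), np.float64(22.6), np.float64(0.3))
side [257. 225.] 568.0 (array([414.1, 105. ]), np.float64(136.0), np.float64(99.1), np.float64(-85.1))
side [369. 211.] 2047.0 (array([663.7,  57.3]), np.float64(186.9), np.float64(180.2), np.float64(-108.2))
side [316. 161.] 331.0 (array([620.7, 316.6]), np.float64(126.9), np.float64(58.4), np.float64(-96.6))
t 14.2 tool shift [ -7.1   0.7 155.1] rotvec [ 0.019 -0.003  0.046] | pos [622.7 324.9 164.1] rpy [ 1.789e+02 -1.000e-01  8.660e+01] F [-0.  -0.4 -1. ] gap 84.3
```

Call:
servo_tool --pt "85 -4 0 40 0.01 0 0.02" --pt "85 -3 0 45 0.009 0 0.026" --pt "85 0 0 40 0 0 0" --pt "85 0 0 15 0 0 0" --pt "85 0 0 3 0 0 0"

```text
time: 14.7
tool_pos: [627.6, 318.7, 22.2]
tcp_rot: [179.5, -0.4, 83.6]
ft_force: [0.6, -0.4, 0.0]
finger_gap: 84.9
```

Run:
```python
from h import *
to([626,318,10],84)
```

```text
t 14.7 tool shift [-0.9 -1.6 12.2] rotvec [ 0.008 -0.006 -0.007] | pos [627.6 318.7  22.2] rpy [179.5  -0.4  83.6] F [ 0.6 -0.4  0. ] gap 84.9
```

Call:
servo_tool --pt "85 -1 -2 8 0.008 -0.006 -0.007" --pt "85 0 0 3 0 0 0" --pt "30 0 0 0 0 0 0" --pt "30 0 0 0 0 0 0" --pt "30 0 0 0 0 0 0" --pt "30 0 0 0 0 0 0" --pt "30 0 0 0 0 0 0"

```text
time: 15.4
tool_pos: [630.3, 319.5, 19.6]
tcp_rot: [179.5, -0.3, 83.9]
ft_force: [-0.1, 0.6, -3.3]
finger_gap: 38.0
```

Call:
servo_tool --pt "30 0 0 -40 0 0 0" --pt "30 0 0 -45 0 0 0" --pt "30 0 0 -45 0 0 0"

```text
time: 15.7
tool_pos: [621.8, 315.9, 139.2]
tcp_rot: [-179.4, 0.3, 83.9]
ft_force: [1.3, 0.9, -3.3]
finger_gap: 38.2
```

Call:
servo_tool --pt "30 -36 6 0 0 0 0.143" --pt "30 -35 11 0 0 0 0.143" --pt "30 -33 16 0 0 0 0.143" --pt "30 -31 20 0 0 0 0.143" --pt "30 -27 24 0 0 0 0.143" --pt "30 -24 28 0 0 0 0.143" --pt "30 -19 31 0 0 0 0.143" --pt "30 -15 34 0 0 0 0.143" --pt "30 -10 36 0 0 0 0.143" --pt "30 -5 36 0 0 0 0.143"

```text
time: 16.7
tool_pos: [635.5, -56.2, 146.8]
tcp_rot: [-179.9, -0.1, -0.6]
ft_force: [0.9, 0.1, -3.6]
finger_gap: 38.0
```

Run:
```python
from h import *
to([647,-49.5,30],1.7)
```

```text
t 16.7 tool shift [ 11.3  -6.6 116.8] rotvec [-0.002 -0.001 -0.041] | pos [635.5 -56.2 146.8] rpy [-1.799e+02 -1.000e-01 -6.000e-01] F [ 0.9  0.1 -3.6] gap 38.0
```

Call:
servo_tool --pt "30 6 -4 15 0 0 -0.03" --pt "30 5 -3 30 0 0 -0.01" --pt "30 0 0 25 0 0 0" --pt "30 0 0 12 0 0 0" --pt "30 0 0 3 0 0 0"

```text
time: 17.2
tool_pos: [646.9, -55.2, 58.2]
tcp_rot: [180.0, -0.1, 1.3]
ft_force: [-0.4, -0.0, -3.2]
finger_gap: 38.2
```

Run:
```python
from h import *
to([647,-49.5,34],1.7)
```

```text
t 17.2 tool shift [ 0.2 -5.7 24.2] rotvec [ 0.    -0.002 -0.008] | pos [646.9 -55.2  58.2] rpy [ 1.8e+02 -1.0e-01  1.3e+00] F [-0.4 -0.  -3.2] gap 38.2
```

Call:
servo_tool --pt "30 0 -3 8 0 0 -0.006" --pt "30 0 -2 8 0 0 0" --pt "30 0 0 5 0 0 0" --pt "30 0 0 2 0 0 0"

```text
time: 17.6
tool_pos: [648.1, -48.6, 35.6]
tcp_rot: [180.0, -0.3, 1.8]
ft_force: [0.1, 1.0, -3.5]
finger_gap: 38.1
```

Run:
```python
from h import *
to([647,-49.5,33],1.7)
```

```text
t 17.6 tool shift [-1.1  0.9  2.6] rotvec [ 0.    -0.005  0.002] | pos [648.1 -48.6  35.6] rpy [180.   -0.3   1.8] F [ 0.1  1.  -3.5] gap 38.1
```

Call:
servo_tool --pt "30 -1 1 3 0 0 0" --pt "58 0 0 0 0 0 0" --pt "58 0 0 0 0 0 0" --pt "58 0 0 -2 0 0 0" --pt "58 0 0 -20 0 0 0" --pt "58 0 0 -40 0 0 0" --pt "85 0 0 -45 0 0 0" --pt "85 0 0 -50 0 0 0" --pt "85 -20 0 -20 0 0 0"

```text
time: 18.5
tool_pos: [626.7, -50.7, 216.6]
tcp_rot: [180.0, -0.3, 1.8]
ft_force: [1.4, 0.1, 0.8]
finger_gap: 85.0
```

Call:
servo_tool --pt "85 -25 42 0 0 0 0" --pt "85 -25 42 0 0 0 0" --pt "85 -25 42 0 0 0 0" --pt "85 -25 42 0 0 0 0" --pt "85 -25 42 0 0 0 0" --pt "85 -25 42 0 0 0 0" --pt "85 0 42 0 0 0 0" --pt "85 0 0 0 0 0 0"

```text
time: 19.3
tool_pos: [486.0, -359.8, 232.9]
tcp_rot: [179.3, -1.7, 2.0]
ft_force: [-0.6, 0.8, 0.2]
finger_gap: 85.3
```

Call:
servo_tool --pt "85 0 0 0 0 0 -0.149" --pt "85 0 0 0 0 0 -0.149" --pt "85 0 0 0 0 0 -0.149" --pt "85 0 0 0 0 0 -0.149" --pt "85 0 0 0 0 0 -0.149" --pt "85 0 0 0 0 0 -0.149" --pt "85 0 0 0 0 0 -0.149" --pt "85 0 0 0 0 0 -0.149" --pt "85 0 0 0 0 0 -0.149" --pt "85 0 0 0 0 0 -0.149"

```text
time: 20.3
tool_pos: [488.4, -359.7, 242.4]
tcp_rot: [177.6, 1.0, 88.1]
ft_force: [-0.5, 0.1, 0.6]
finger_gap: 85.0
```

Call:
servo_tool --pt "85 0 0 0 0 0 -0.149" --pt "85 0 0 0 0 0 -0.149" --pt "85 0 0 0 0 0 -0.149" --pt "85 0 0 0 0 0 -0.149" --pt "85 0 0 0 0 0 -0.149" --pt "85 0 0 0 0 0 -0.149" --pt "85 0 0 0 0 0 -0.149" --pt "85 0 0 0 0 0 -0.149" --pt "85 0 0 0 0 0 -0.149" --pt "85 0 0 0 0 0 -0.149"

```text
time: 21.3
tool_pos: [492.7, -355.8, 252.6]
tcp_rot: [-178.9, 3.1, 174.1]
ft_force: [0.1, -0.1, 0.1]
finger_gap: 85.1
```

Run:
```python
from h import *
t=snapshot("top");s=snapshot("side");cv2.imwrite("pics/t5.png",t);cv2.imwrite("pics/s5.png",s)
for c,a,r,_ in blobs(t,(18,90,120),(32,255,255),150): print("yel",np.round(c),a,yaw_rect("top",r,42))
A=cv2.resize(t[135:215,205:400],None,fx=4,fy=4,interpolation=cv2.INTER_CUBIC)
B=cv2.resize(s[330:480,265:520],None,fx=2,fy=2,interpolation=cv2.INTER_CUBIC)[:280]
C=np.zeros((600,780,3),np.uint8);C[:320]=A;C[320:,:510]=B[:280];cv2.imwrite("pics/c5.png",C)
to([500,-350,150],185)
```

```text
yel [179. 371.] 190.0 (array([210.2, 285.3]), np.float64(72.8), np.float64(16.9), np.float64(-45.1))
yel [332. 186.] 700.5 (array([642.9, -46.6]), np.float64(107.6), np.float64(37.9), np.float64(-179.0))
yel [300. 186.] 701.5 (array([641.1,  29.1]), np.float64(107.6), np.float64(37.9), np.float64(-178.4))
yel [268. 185.] 715.0 (array([643.1, 104.9]), np.float64(110.1), np.float64(37.9), np.float64(-177.8))
t 21.4 tool shift [ -0.9   8.6 102.7] rotvec [-0.025  0.053 -0.195] | pos [ 492.8 -355.8  252.7] rpy [-178.9    3.1  173.9] F [ 0.3 -0.3  0.1] gap 84.8
```

View pics/c5.png

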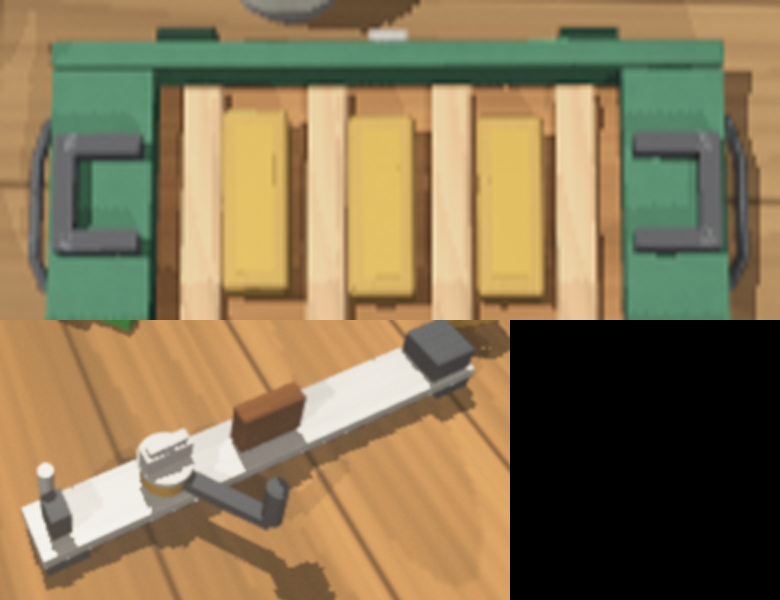

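The crop shows all three ingots flat in their wells, and both pockets clear: left cheeks at crop rows 134–252, right at 131–250. The bar has not moved, so I'll align over its handle.

Call:
servo_tool --pt "85 0 4 20 -0.01 0.02 -0.1" --pt "85 0 4 40 -0.01 0.02 -0.095" --pt "85 0 0 45 -0.005 0.013 0" --pt "85 0 0 20 0 0 0" --pt "85 0 0 2 0 0 0"

```text
time: 21.9
tool_pos: [499.6, -349.8, 127.9]
tcp_rot: [-179.6, 0.3, -175.9]
ft_force: [-0.6, 0.0, -0.0]
finger_gap: 85.1
```

Run:
```python
from h import *
t=cv2.imread("pics/t5.png");H=cv2.cvtColor(t,cv2.COLOR_BGR2HSV).astype(float)
S=H[...,1]
g=t[...,1].astype(float)-t[...,2]   # green minus red
def edges(prof,off,thr):
    k=np.where(np.diff(np.sign(prof-thr))!=0)[0]; return [round(off+i+(thr-prof[i])/(prof[i+1]-prof[i]),2) for i in k]
for nm,c0,c1,w0,w1 in(("L",222,239,213,230),("R",364,382,373,392)):
    p=g[160:206,c0+2:c1-2].mean(1); print(nm,p.round().astype(int).tolist()); e=edges(p,160,g[160:206,c0+2:c1-2].mean(1).max()*0.5); print(e,[at("top",((c0+c1)/2,v),59)[0].round(1) for v in e])
    q=g[175:190,w0:w1].mean(0); e=edges(q,w0,15);print("y",q.round().astype(int).tolist(),e,[at("top",(u,182),59)[1].round(1) for u in e])
to([501,-355,28],185)
```

```text
L [53, 54, 54, 52, 50, 50, 50, 46, 24, 1, 1, 1, 1, 1, 4, 33, 46, 47, 47, 46, 46, 46, 46, 47, 47, 47, 46, 43, 42, 42, 43, 39, 18, 0, 0, 0, 0, 1, 11, 42, 54, 54, 54, 54, 54, 54]
[np.float64(167.88), np.float64(174.8), np.float64(191.57), np.float64(198.52)] [np.float64(676.2), np.float64(659.3), np.float64(618.9), np.float64(602.3)]
y [0, 2, -5, -35, 18, 10, 1, 0, 0, 0, 1, 17, 32, 33, 33, 52, 52] [np.float64(216.95), np.float64(217.35), np.float64(223.88)] [np.float64(222.6), np.float64(221.6), np.float64(206.4)]
R [53, 53, 53, 51, 50, 50, 49, 33, 7, 0, 0, 0, 0, 1, 22, 45, 51, 50, 51, 50, 50, 50, 50, 51, 51, 51, 49, 48, 48, 48, 48, 32, 6, 0, 0, 0, 0, 2, 32, 51, 53, 54, 54, 54, 54, 54]
[np.float64(167.23), np.float64(174.21), np.float64(191.19), np.float64(197.83)] [np.float64(685.5), np.float64(668.5), np.float64(627.4), np.float64(611.5)]
y [52, 52, 52, 51, 48, 48, 24, 1, 0, 0, 0, 0, 21, 9, -25, -16, -1, 2, -3] [np.float64(379.39), np.float64(384.69), np.float64(385.52)] [np.float64(-156.8), np.float64(-169.2), np.float64(-171.1)]
t 21.9 tool shift [-0.5 -4.6 99.9] rotvec [-0.007  0.005 -0.016] | pos [ 499.6 -349.8  127.9] rpy [-179.6    0.3 -175.9] F [-0.6  0.  -0. ] gap 85.1
```

Call:
servo_tool --pt "85 0 -3 35 -0.004 0.003 -0.008" --pt "85 0 -2 35 -0.003 0.002 -0.008" --pt "85 0 0 20 0 0 0" --pt "85 0 0 5 0 0 0" --pt "85 0 0 1 0 0 0"

```text
time: 22.4
tool_pos: [504.8, -357.8, 37.4]
tcp_rot: [-179.6, 0.4, -175.9]
ft_force: [0.5, -0.1, 0.9]
finger_gap: 84.8
```

Run:
```python
from h import *
to([501,-355,28],185)
t=snapshot("top");s=snapshot("side")
cv2.imwrite("pics/c6.png",np.hstack([cv2.resize(t[170:340,420:520],None,fx=3,fy=3),cv2.resize(s[230:480,240:520],(480,510))[:,:480]]))
```

```text
t 22.4 tool shift [3.7 3.1 9.4] rotvec [-0.007  0.008 -0.015] | pos [ 504.8 -357.8   37.4] rpy [-179.6    0.4 -175.9] F [ 0.5 -0.1  0.9] gap 84.8
```

View pics/c6.png

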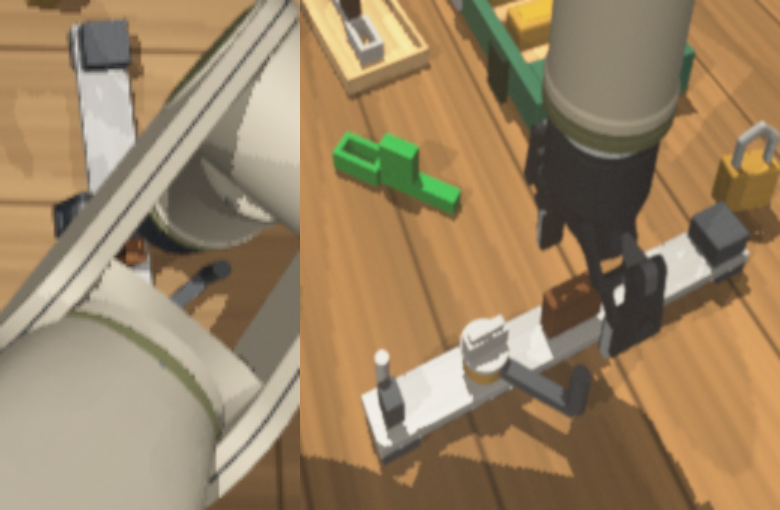

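The gripper is open and straddles the bar near the handle, but in the side view the fingers look offset along it. I'll triangulate the handle before closing.

Run:
```python
from h import *
s=cv2.imread("pics/s5.png");t=cv2.imread("pics/t5.png")
for c,a,r,cn in blobs(s,(0,90,30),(14,255,170),100,(360,350,440,420)):
    q=cv2.approxPolyDP(cn,2,True)[:,0]; print("side",np.round(c,1),a,[(p.tolist(),at("side",p,56)[:2].round().tolist(),at("side",p,20)[:2].round().tolist()) for p in q])
for c,a,r,cn in blobs(t,(0,90,30),(14,255,170),60,(445,225,480,270)):
    q=cv2.approxPolyDP(cn,1.5,True)[:,0]; print("top",np.round(c,1),a,[(p.tolist(),at("top",p,56)[:2].round().tolist(),at("top",p,20)[:2].round().tolist()) for p in q])
for c,a,r,_ in blobs(s,(0,0,120),(179,45,255),500,(260,330,520,480)): print("plate",c,yaw_rect("side",r,20))
print(px("side",[501,-355,56]),px("top",[501,-355,56]))
```

```text
side [398.2 377.8] 711.0 [([414, 363], [525.0, -353.0], [543.0, -331.0]), ([399, 365], [504.0, -349.0], [521.0, -326.0]), ([383, 373], [478.0, -353.0], [493.0, -331.0]), ([383, 392], [465.0, -379.0], [479.0, -359.0]), ([387, 394], [468.0, -383.0], [482.0, -363.0]), ([412, 383], [507.0, -380.0], [524.0, -360.0]), ([416, 370], [522.0, -364.0], [540.0, -342.0])]
top [461.1 241.3] 64.0 [([466, 237], [524.0, -357.0], [531.0, -367.0]), ([457, 239], [519.0, -336.0], [526.0, -345.0]), ([458, 248], [498.0, -338.0], [504.0, -347.0]), ([464, 243], [510.0, -352.0], [517.0, -362.0])]
plate (375.78177791001355, 397.3090350094218) (array([ 504.5, -351.5]), np.float64(359.0), np.float64(60.3), np.float64(6.0))
[399.06568468 369.33745844] [465.44808184 247.02434501]
```

Call:
servo_tool --pt "85 2 2 5 -0.007 0.008 -0.015" --pt "85 2 1 4 0 0 0" --pt "85 0 0 1 0 0 0" --pt "0 0 0 0 0 0 0" --pt "0 0 0 0 0 0 0" --pt "0 0 0 0 0 0 0" --pt "0 0 0 0 0 0 0" --pt "0 0 0 0 0 0 0" --pt "0 0 0 0 0 0 0" --pt "0 0 0 0 0 0 0" --force 100

```text
time: 23.5
tool_pos: [503.5, -357.1, 33.0]
tcp_rot: [-179.7, 0.3, -174.9]
ft_force: [-0.9, -0.2, 0.7]
finger_gap: 14.1
```

Run:
```python
from h import *
to([501,-355,28],185)
```

```text
t 23.5 tool shift [2.3 2.3 5. ] rotvec [-0.006  0.006  0.001] | pos [ 503.5 -357.1   33. ] rpy [-179.7    0.3 -174.9] F [-0.9 -0.2  0.7] gap 14.1
```

Call:
servo_tool --pt "0 0 0 -15 0 0 0" --pt "0 0 0 -35 0 0 0" --pt "0 0 0 -45 0 0 0" --pt "0 0 0 -45 0 0 0" --pt "0 0 0 -25 0 0 0"

```text
time: 24.0
tool_pos: [496.2, -351.5, 194.5]
tcp_rot: [179.4, -0.6, -174.9]
ft_force: [1.0, -0.9, -6.1]
finger_gap: 13.8
```

Call:
servo_tool --pt "0 -16 34 0 0 0 0.08" --pt "0 -11 36 0 0 0 0.148" --pt "0 -5 37 0 0 0 0.148" --pt "0 0 37 0 0 0 0.148" --pt "0 6 37 0 0 0 0.148" --pt "0 11 36 0 0 0 0.148" --pt "0 16 34 0 0 0 0.148" --pt "0 21 31 0 0 0 0.148" --pt "0 25 27 0 0 0 0.148" --pt "0 29 23 0 0 0 0.148"

```text
time: 25.0
tool_pos: [605.1, 11.7, 204.1]
tcp_rot: [-179.4, -0.2, 102.8]
ft_force: [0.8, -1.1, -5.6]
finger_gap: 14.2
```

Run:
```python
from h import *
to([646,26,130],91.55)
```

```text
t 25.0 tool shift [ 4.6 43.8 73.6] rotvec [-0.011 -0.003  0.196] | pos [605.1  11.7 204.1] rpy [-179.4   -0.2  102.8] F [ 0.8 -1.1 -5.6] gap 14.2
```

Call:
servo_tool --pt "0 2 20 0 -0.005 0 0.1" --pt "0 0 20 20 -0.005 0 0.09" --pt "0 0 5 30 0 0 0" --pt "0 0 0 15 0 0 0" --pt "0 0 0 5 0 0 0" --pt "0 0 0 1 0 0 0"

```text
time: 25.6
tool_pos: [648.2, 28.7, 131.8]
tcp_rot: [-179.7, -0.3, 91.6]
ft_force: [0.4, -0.3, -5.8]
finger_gap: 14.1
```

Run:
```python
from h import *
to([646,26,92],91.55)
t=snapshot("top");s=snapshot("side");cv2.imwrite("pics/t7.png",t);cv2.imwrite("pics/s7.png",s)
C=np.hstack([cv2.resize(t[130:270,200:400],(571,400)),cv2.resize(s[130:330,260:480],(229*2,416))[:400]])
cv2.imwrite("pics/c7.png",cv2.resize(C,(800,311)))
```

```text
t 25.6 tool shift [-2.9 -2.1 39.8] rotvec [-0.004 -0.005  0.001] | pos [648.2  28.7 131.8] rpy [-179.7   -0.3   91.6] F [ 0.4 -0.3 -5.8] gap 14.1
```

View pics/c7.png

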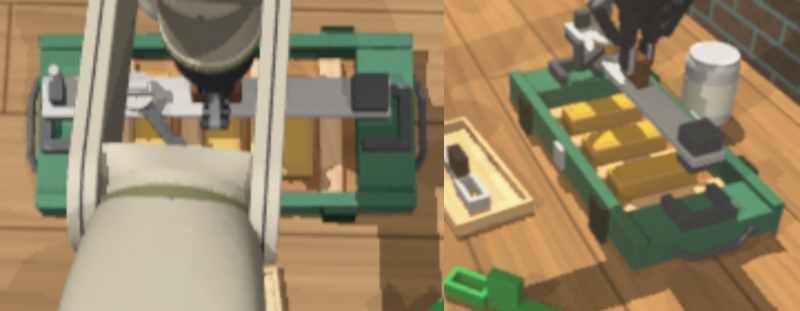

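The bar hangs over the crate in both views: screw end left, counterweight right, lever towards the robot. I'll check the plate's far edge against the tool pose.

Run:
```python
from h import *
t=cv2.imread("pics/t7.png");H=cv2.cvtColor(t,cv2.COLOR_BGR2HSV)
s=sense();zt=s["tool_pos"][2]-33+20
for u in list(range(220,236,3))+list(range(326,356,4)):
    col=H[150:200,u,1].astype(int); m=np.where(col<60)[0]+150
    if len(m): print(u,m.min(),m.max(),at("top",(u,m.min()-.5),zt)[:2].round(1),at("top",(u,m.max()+.5),zt)[:2].round(1))
for cu in (219,): pass
row=H[178,205:400,1].astype(int);m=np.where(row<60)[0]+205;print("ends",m.min(),m.max(),at("top",(m.min(),178),zt)[1],at("top",(m.max(),178),zt)[1])
```

```text
220 164 198 [666.8 206. ] [586.5 201.7]
223 159 198 [678.6 199.9] [586.7 195.1]
226 160 198 [676.4 193.1] [586.8 188.4]
229 164 198 [667.3 185.9] [587.  181.8]
232 164 199 [667.4 179.3] [584.9 175.1]
235 163 199 [669.9 172.7] [585.  168.5]
326 150 199 [705.  -29.9] [589.6 -32.2]
330 150 182 [705.2 -38.9] [628.6 -40.3]
334 165 182 [670.4 -48.5] [628.8 -49.2]
338 165 182 [670.6 -57.4] [629. -58.]
342 165 182 [670.8 -66.3] [629.2 -66.9]
346 165 182 [671.  -75.2] [629.4 -75.8]
350 165 182 [671.2 -84.2] [629.6 -84.7]
354 165 182 [671.4 -93.1] [629.9 -93.6]
ends 213 391 219.74104112055682 -175.7026231477318
```

Run:
```python
from h import *
t=cv2.imread("pics/t7.png");S=cv2.cvtColor(t,cv2.COLOR_BGR2HSV)[...,1].astype(float)
zt=131.8-13
def sub(u,a,b,rev):
    c=S[a:b,u]; 
    print(u,c.astype(int).tolist())
    thr=(c.max()+c.min())/2; k=np.where(np.diff(np.sign(c-thr)))[0]; i=k[-1] if rev else k[0]
    return a+i+(thr-c[i])/(c[i+1]-c[i])
for u in (229,231,233): v=sub(u,156,172,True); print("far",round(v,2),at("top",(u,v),zt)[:2].round(1))
for u in (336,342,348,354): v=sub(u,156,172,True); print("far",round(v,2),at("top",(u,v),zt)[:2].round(1))
```

```text
229 [94, 95, 94, 90, 93, 92, 93, 95, 51, 15, 15, 15, 11, 12, 4, 4]
far 164.04 [666.4 186.1]
231 [94, 92, 93, 93, 93, 93, 93, 91, 50, 16, 13, 12, 14, 14, 14, 16]
far 163.93 [666.8 181.7]
233 [92, 93, 93, 95, 92, 93, 93, 92, 40, 16, 13, 14, 14, 14, 14, 12]
far 163.74 [667.3 177.2]
336 [112, 138, 133, 135, 136, 136, 136, 139, 93, 31, 14, 14, 16, 14, 12, 12]
far 164.28 [671.4 -52.9]
342 [116, 142, 137, 138, 136, 136, 136, 135, 103, 39, 14, 16, 14, 14, 14, 14]
far 164.39 [671.5 -66.4]
348 [106, 93, 87, 87, 86, 85, 85, 84, 76, 35, 14, 14, 12, 14, 14, 16]
far 164.41 [671.7 -79.8]
354 [118, 140, 142, 141, 137, 134, 137, 138, 88, 30, 15, 15, 14, 14, 14, 15]
far 164.17 [672.6 -93.2]
```

Call:
servo_tool --pt "0 -1 -1 12 -0.004 -0.005 -0.004" --pt "0 -1 -1 12 0 0 0" --pt "0 0 -1 8 0 0 0" --pt "0 0 0 2 0 0 0"

```text
time: 26.1
tool_pos: [647.5, 25.6, 100.5]
tcp_rot: [179.5, 0.1, 91.8]
ft_force: [-0.3, -0.1, -7.2]
finger_gap: 14.2
```

```bash
cat > bar.py <<'E'
from h import *
def sub(S,u,a,b):
    c=S[a:b,u]; thr=(c.max()+c.min())/2; i=np.where(np.diff(np.sign(c-thr)))[0][-1]
    return a+i+(thr-c[i])/(c[i+1]-c[i])
def bar(us=(336,342,348,354),ul=(229,231,233)):
    t=snapshot("top");cv2.imwrite("pics/last.png",t);S=cv2.cvtColor(t,cv2.COLOR_BGR2HSV)[...,1].astype(float)
    z=sense()["tool_pos"][2]-13
    a=np.mean([at("top",(u,sub(S,u,156,174)),z)[:2] for u in ul],0);b=np.mean([at("top",(u,sub(S,u,156,174)),z)[:2] for u in us],0)
    k=(a[0]-b[0])/(a[1]-b[1]); print("far edges",a.round(1),b.round(1),"yaw",np.degrees(-k).round(2),"centre x at y=26:",(b[0]+k*(26-b[1])-20).round(1))
    return t
E
python3 - <<'E'
from bar import *
bar(); to([645,26.5,77],91.85)
E
```

```text
far edges [670.3 186.8] [672.1 -74.7] yaw 0.4 centre x at y=26: 651.4
t 26.1 tool shift [ 1.  -2.7 23.4] rotvec [ 0.008  0.001 -0.001] | pos [647.5  25.6 100.4] rpy [1.796e+02 1.000e-01 9.180e+01] F [-1.   0.2 -6.5] gap 14.1
```

Both the bar and the ingots read about 2–3 mm more in the camera than at the tool, in x and y. So relative to the pockets the tool should go to about (644, 23).

Call:
servo_tool --pt "0 -2 -2 1 0.004 0 -0.001" --pt "0 -1 -2 1 0.004 0 -0.001" --pt "0 0 0 0 0 0 0"

```text
time: 26.45
tool_pos: [643.6, 22.2, 98.7]
tcp_rot: [-180.0, 0.1, 91.9]
ft_force: [0.2, 0.9, -6.1]
finger_gap: 13.9
```

Run:
```python
from bar import *
t=bar(); to([644,23,77],91.9)
cv2.imwrite("pics/c8.png",cv2.resize(t[150:215,205:400],None,fx=4,fy=4,interpolation=cv2.INTER_CUBIC))
```

```text
far edges [670.5 187. ] [668.6 -74.8] yaw -0.41 centre x at y=26: 649.3
t 26.5 tool shift [ 0.8  0.2 21.9] rotvec [-0.     0.001  0.   ] | pos [643.9  22.2  98.9] rpy [-1.80e+02  1.00e-01  9.19e+01] F [ 0.4  0.1 -6.5] gap 14.3
```

View pics/c8.png

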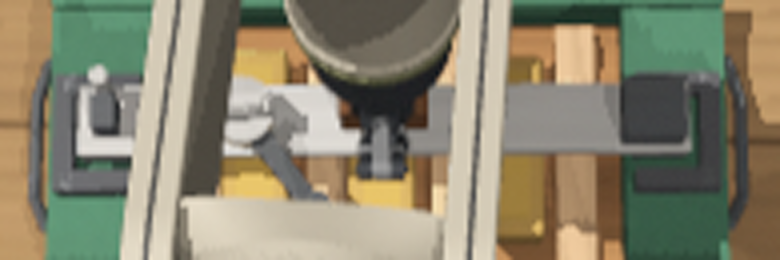

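The bar lies between both pockets' walls. Its near edge is at crop rows 152–153 against the cheek edge at 169–171, which is the offset expected at this height. I'll lower it.

Call:
servo_tool --pt "0 0 0 6 0 0 0" --pt "0 0 0 6 0 0 0" --pt "0 0 0 4 0 0 0" --pt "0 0 0 3 0 0 0"

```text
time: 26.9
tool_pos: [644.8, 22.3, 79.5]
tcp_rot: [179.9, 0.1, 91.9]
ft_force: [0.4, -0.9, -6.1]
finger_gap: 14.3
```

Run:
```python
from h import *
to([644,23,77],91.9)
```

```text
t 26.9 tool shift [ 0.8 -0.8  2.5] rotvec [0.002 0.001 0.   ] | pos [644.8  22.3  79.5] rpy [1.799e+02 1.000e-01 9.190e+01] F [ 0.4 -0.9 -6.1] gap 14.3
```

Call:
servo_tool --pt "0 0 -1 2 0 0 0" --pt "0 0 0 2 0 0 0" --pt "0 0 0 1 0 0 0"

```text
time: 27.2
tool_pos: [644.4, 22.2, 77.2]
tcp_rot: [179.8, 0.1, 91.9]
ft_force: [-2.1, -0.0, -2.5]
finger_gap: 14.0
```

Call:
servo_tool --pt "0 0 0 1 0 0 0" --pt "45 0 0 0 0 0 0" --pt "45 0 0 0 0 0 0" --pt "45 0 0 -2 0 0 0" --pt "45 0 0 -20 0 0 0" --pt "45 0 0 -45 0 0 0" --pt "45 0 0 -45 0 0 0" --pt "60 0 -10 -20 0 0 0"

```text
time: 28.0
tool_pos: [633.8, 22.1, 210.4]
tcp_rot: [179.9, 0.1, 91.9]
ft_force: [-0.2, -0.7, 0.5]
finger_gap: 58.1
```

Call:
servo_tool --pt "60 0 -45 0 0 0 0" --pt "60 0 -45 0 0 0 0" --pt "60 0 -45 0 0 0 0" --pt "60 5 -45 0 0 0 0" --pt "60 5 -35 0 0 0 0" --pt "60 5 0 0 0 0 0"

```text
time: 28.6
tool_pos: [416.4, 29.2, 215.1]
tcp_rot: [178.9, 0.2, 91.9]
ft_force: [0.6, -0.5, 0.5]
finger_gap: 60.4
```

Run:
```python
from h import *
t=snapshot("top");s=snapshot("side");cv2.imwrite("pics/t9.png",t);cv2.imwrite("pics/s9.png",s)
to([421,49,35],91)
C=np.vstack([cv2.resize(t[150:305,205:400],None,fx=4,fy=4,interpolation=cv2.INTER_CUBIC)[:420],np.zeros((180,780,3),np.uint8)])
S=cv2.resize(s[140:300,230:480],None,fx=1.12,fy=1.12);C[420:420+179,:280]=S[:179,:280]
cv2.imwrite("pics/c9.png",C)
```

```text
t 28.7 tool shift [ 20.1  -2.  181.1] rotvec [0.022 0.003 0.016] | pos [419.7  29.4 216.2] rpy [178.7   0.2  91.9] F [-0.1 -0.1  0.3] gap 60.0
```

View pics/c9.png

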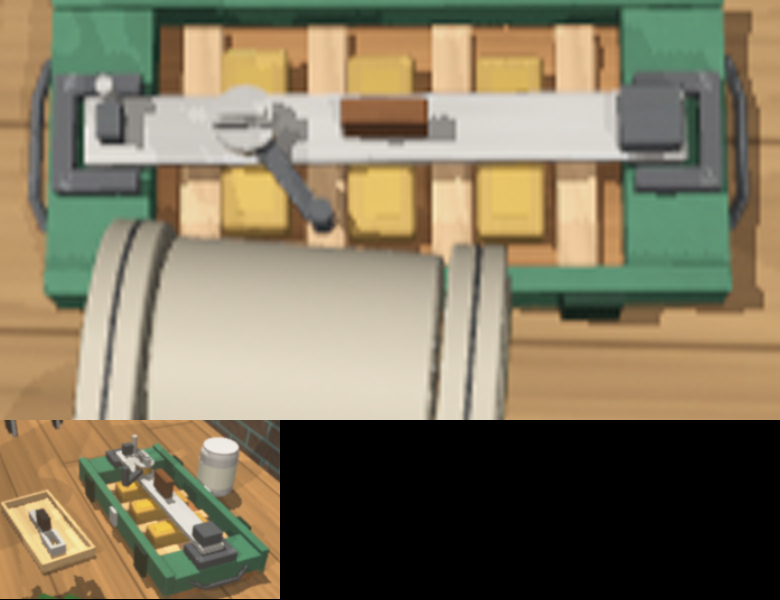

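The bar is seated in both pockets with the ingots under it. The screw collar is at about crop (246,120), the handle at (385,117) and the knob at (321,214). Next I'll measure the tang and key.

Run:
```python
from h import *
t=cv2.imread("pics/t9.png");t0=cv2.imread("pics/top0.png")
a=cv2.resize(t[165:198,250:312],None,fx=12,fy=12,interpolation=cv2.INTER_CUBIC)
b=cv2.resize(t0[262:294,255:322],None,fx=11,fy=11,interpolation=cv2.INTER_CUBIC)
C=np.zeros((396+352,744,3),np.uint8);C[:396]=a;C[396:,:737]=b;cv2.imwrite("pics/c10.png",cv2.resize(C,(597,600)))
# handle and plate ends
for c,ar,r,cn in blobs(t,(0,90,30),(14,255,170),60,(285,168,318,190)): print("handle",np.round(c,1),np.round(r[1],1),[at("top",p,56+44)[:2].round(1).tolist() for p in cv2.boxPoints(r)])
for p in((266.5,180),): print(at("top",p,100),at("top",p,86))
print("knob",at("top",(205+321/4,150+210/4),110))
# tab black, key in t0
for c,ar,r,_ in blobs(t0,(0,0,0),(179,255,80),15,(270,265,300,290)): print("tab",np.round(c,1),[at("top",p,49)[:2].round(1).tolist() for p in cv2.boxPoints(r)])
```

```text
handle [300.7 179. ] [ 8. 21.] [[649.8, 50.2], [650.9, 2.7], [632.2, 2.2], [631.1, 49.6]]
[636.89161485 102.86213667 100.        ] [640.92203062 104.31154293  86.        ]
knob [583.21861638  58.13667777 110.        ]
tab [287.  277.6] [[430.1, 68.6], [430.8, 36.6], [414.8, 36.1], [414.0, 68.1]]
```

View pics/c10.png

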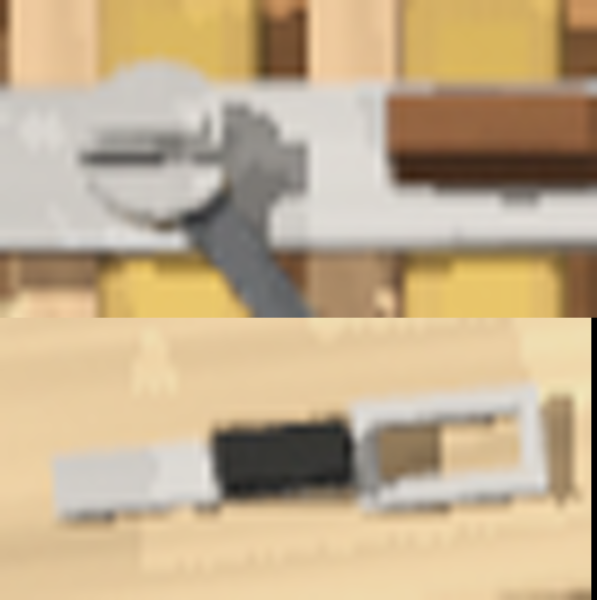

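The enlarged view shows the tang centred near raw (265.1,179.9), lying along the bar. In the tray, the key's arm points left and it is turned about 5.5° from the y axis.

Call:
servo_tool --pt "50 10 0 40 0.011 0.002 -0.03" --pt "50 10 0 45 0.011 0.001 -0.033" --pt "50 0 0 45 0 0 0" --pt "50 0 0 20 0 0 0" --pt "50 0 0 2 0 0 0" --pt "50 0 0 0 0 0 0"

```text
time: 29.3
tool_pos: [431.4, 49.3, 64.5]
tcp_rot: [179.3, 0.1, 95.7]
ft_force: [-0.1, -0.1, 0.7]
finger_gap: 50.3
```

Run:
```python
from h import *
to([420.5,49.5,26],95.5)
s=snapshot("side");cv2.imwrite("pics/c11.png",cv2.resize(s[160:300,190:350],None,fx=3,fy=3,interpolation=cv2.INTER_CUBIC))
```

```text
t 29.3 tool shift [  1.4 -11.3  38.4] rotvec [0.013 0.003 0.003] | pos [431.4  49.3  64.5] rpy [1.793e+02 1.000e-01 9.570e+01] F [-0.1 -0.1  0.7] gap 50.3
```

View pics/c11.png

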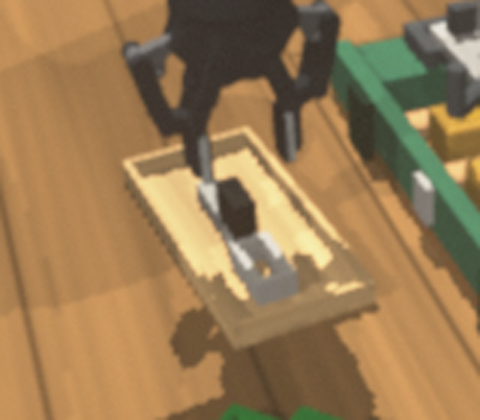

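The fingers hang about 11 mm too far to +x of the tab, as the numbers also say. I'll correct that and go down.

Call:
servo_tool --pt "50 1 -6 0 0.007 0.002 0.003" --pt "50 0 -5 10 0.006 0 0" --pt "50 0 0 12 0 0 0" --pt "50 0 0 8 0 0 0" --pt "50 0 0 1 0 0 0"

```text
time: 29.85
tool_pos: [424.5, 48.9, 36.5]
tcp_rot: [179.5, 0.1, 95.4]
ft_force: [-0.9, 0.3, -0.2]
finger_gap: 50.1
```

Run:
```python
from h import *
to([420.5,49.5,26],95.5)
```

```text
t 29.9 tool shift [ 1.  -4.  10.5] rotvec [ 0.009  0.001 -0.001] | pos [424.5  48.9  36.5] rpy [1.795e+02 1.000e-01 9.540e+01] F [-0.9  0.3 -0.2] gap 50.1
```

Call:
servo_tool --pt "50 1 -3 6 0.005 0 0" --pt "50 0 -2 5 0.004 0 0" --pt "50 0 0 1 0 0 0" --pt "0 0 0 0.5 0 0 0" --pt "0 0 0 0.5 0 0 0" --pt "0 0 0 0.5 0 0 0" --pt "0 0 0 0 0 0 0" --pt "0 0 0 0 0 0 0" --pt "0 0 0 0 0 0 0" --force 80

```text
time: 30.75
tool_pos: [419.6, 49.5, 22.3]
tcp_rot: [-180.0, 0.1, 95.5]
ft_force: [0.2, -0.7, -0.5]
finger_gap: 14.7
```

Run:
```python
from h import *
to([420.5,49.5,26],95.5)
```

```text
t 30.8 tool shift [-0.   0.9 -3.7] rotvec [-0.     0.001 -0.001] | pos [419.6  49.5  22.3] rpy [-1.80e+02  1.00e-01  9.55e+01] F [ 0.2 -0.7 -0.5] gap 14.7
```

Call:
servo_tool --pt "0 0 0 -15 0 0 0" --pt "0 0 0 -40 0 0 0" --pt "0 0 0 -45 0 0 0" --pt "0 0 0 -40 0 0 0.034" --pt "0 10 10 -10 0 0 0.034"

```text
time: 31.25
tool_pos: [424.3, 59.7, 172.7]
tcp_rot: [-179.3, 0.1, 91.4]
ft_force: [1.4, 0.9, -1.2]
finger_gap: 14.5
```

Call:
servo_tool --pt "0 20 40 0 0 0 0" --pt "0 20 45 0 0 0 0" --pt "0 20 45 0 0 0 0" --pt "0 20 40 0 0 0 0" --pt "0 10 25 0 0 0 0" --pt "0 0 5 0 0 0 0" --pt "0 0 0 0 0 0 0"

```text
time: 31.95
tool_pos: [630.1, 158.7, 171.6]
tcp_rot: [-179.6, 0.1, 91.3]
ft_force: [-1.2, -0.7, -2.7]
finger_gap: 14.6
```

Run:
```python
from h import *
to([641,146,135],91.6)
t=cv2.imread("pics/t9.png");S=cv2.cvtColor(t,cv2.COLOR_BGR2HSV)[...,1].astype(float)
for u in (280,284,316,328,335,345,352):
    c=S[160:184,u];thr=(c.max()+c.min())/2;i=np.where(np.diff(np.sign(c-thr)))[0];v=160+i[0]+(thr-c[i[0]])/(c[i[0]+1]-c[i[0]]);print(u,round(v,2),at("top",(u,v),64)[:2].round(1)-[20,0])
```

```text
t 31.9 tool shift [-12.9  10.9  36.5] rotvec [-0.006  0.002 -0.005] | pos [630.1 158.7 171.6] rpy [-1.796e+02  1.000e-01  9.130e+01] F [-1.2 -0.7 -2.7] gap 14.6
280 172.65 [645.7  75.8]
284 173.27 [644.4  66.4]
316 172.81 [647.3  -8.2]
328 172.67 [648.3 -36.2]
335 172.58 [648.9 -52.5]
345 172.59 [649.4 -75.9]
352 172.56 [649.8 -92.2]
```

Call:
servo_tool --pt "0 -7 6 0 -0.003 0.001 -0.004" --pt "0 -6 5 10 -0.003 0.001 -0.003" --pt "0 0 0 15 0 0 0" --pt "0 0 0 8 0 0 0" --pt "0 0 0 1 0 0 0"

```text
time: 32.45
tool_pos: [639.0, 142.3, 133.8]
tcp_rot: [-179.8, 0.0, 91.6]
ft_force: [0.2, 0.4, -2.8]
finger_gap: 14.5
```

Run:
```python
from h import *
to([642,146,135],91.7)
t=snapshot("top");s=snapshot("side");cv2.imwrite("pics/t12.png",t);cv2.imwrite("pics/s12.png",s)
C=np.vstack([cv2.resize(t[150:210,200:320],(720,360),interpolation=cv2.INTER_CUBIC),cv2.resize(s[125:225,260:400],(720,514),interpolation=cv2.INTER_CUBIC)[100:340]])
cv2.imwrite("pics/c12.png",C)
```

```text
t 32.5 tool shift [ 3.6  3.1 -1.2] rotvec [-0.003  0.    -0.001] | pos [639.  142.3 133.8] rpy [-179.8    0.    91.6] F [ 0.2  0.4 -2.8] gap 14.5
```

View pics/c12.png

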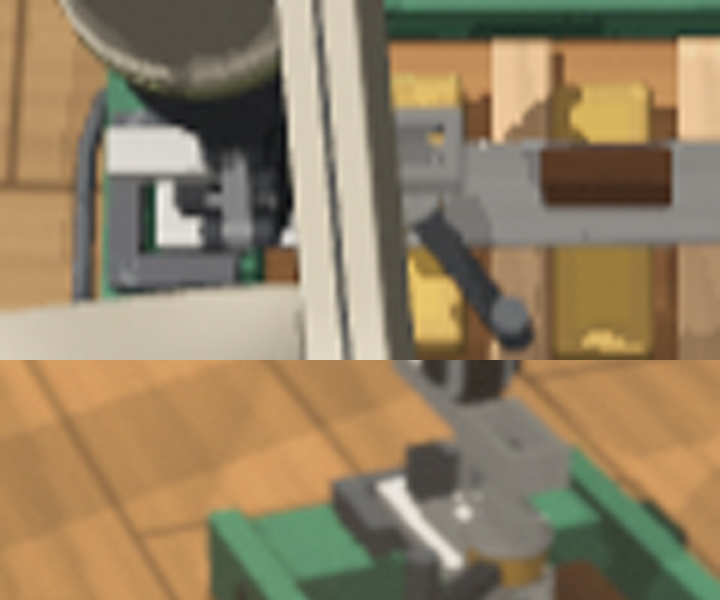

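The top view shows the key held over the screw: arm end at crop x=108 and socket end at x=462, with its far edge at row 104. The side view shows it hovering above the tang.

Run:
```python
from h import *
t=cv2.imread("pics/t12.png");g=t.astype(int)
print("row 170-174 right end",g[168:178,270:284].mean(0).round().astype(int).tolist())
print("left end",g[172:178,210:224].mean(0).round().astype(int).tolist())
print("far edge col 270-275",g[160:176,270:275].mean(1).round().astype(int).tolist())
print("far edge col 221-228",g[164:184,220:232].mean(1).round().astype(int).tolist())
for z,u,v in((134.5,276.6,172.5),(130.5,217.6,173)): print(z,at("top",(u,v),z).round(1))
for z,u,v in((134.5,272.5,167.0),(130.5,226,169.9)): print("far",at("top",(u,v),z).round(1))
for u in (264.6,265.1,265.6): print("tang",at("top",(u,179.8),100).round(1))
```

```text
row 170-174 right end [[116, 121, 125], [115, 125, 131], [118, 133, 141], [113, 127, 135], [132, 138, 142], [133, 139, 142], [121, 127, 130], [84, 97, 107], [86, 104, 124], [86, 104, 126], [94, 113, 133], [87, 106, 127], [141, 168, 192], [144, 172, 195]]
left end [[89, 131, 167], [88, 130, 166], [86, 122, 154], [106, 112, 119], [107, 106, 105], [70, 69, 68], [71, 94, 116], [125, 152, 160], [205, 211, 215], [209, 214, 218], [209, 214, 218], [208, 214, 218], [208, 214, 218], [208, 214, 218]]
far edge col 270-275 [[90, 141, 192], [91, 142, 193], [92, 154, 198], [99, 175, 212], [107, 186, 223], [106, 186, 223], [101, 184, 220], [111, 168, 198], [128, 144, 153], [133, 138, 141], [122, 127, 129], [103, 106, 108], [101, 125, 139], [112, 138, 152], [121, 130, 135], [121, 125, 127]]
far edge col 221-228 [[62, 80, 75], [53, 69, 58], [54, 64, 49], [60, 68, 51], [69, 74, 64], [81, 79, 77], [90, 88, 87], [156, 160, 163], [200, 206, 210], [207, 212, 216], [208, 214, 217], [208, 214, 218], [209, 215, 218], [208, 214, 218], [178, 184, 188], [106, 110, 113], [111, 114, 114], [110, 112, 110], [111, 114, 111], [111, 113, 110]]
134.5 [644.5  77.8 134.5]
130.5 [641.6 208.1 130.5]
far [656.9  87.2 134.5]
far [649.1 190.  130.5]
tang [637.3 107.2 100. ]
tang [637.3 106.  100. ]
tang [637.3 104.9 100. ]
```

Call:
servo_tool --pt "0 2 1 2 -0.002 0 -0.001" --pt "0 1 1 4 0 0 0" --pt "0 0 0 4 0 0 0" --pt "0 0 0 1 0 0 0"

```text
time: 32.95
tool_pos: [642.4, 146.9, 125.1]
tcp_rot: [179.8, -0.0, 91.8]
ft_force: [0.1, 0.5, -2.6]
finger_gap: 14.6
```

Run:
```python
from h import *
to([641,145.4,103.3],91.7)
print(px("top",[643.9,106.2,100]),px("top",[643.9,106.2,86]))
```

```text
t 33.0 tool shift [-1.4 -1.6 21.8] rotvec [ 0.004 -0.     0.001] | pos [642.4 146.9 125.1] rpy [179.8  -0.   91.8] F [ 0.1  0.5 -2.6] gap 14.6
[265.14568845 176.97416273] [265.72543398 178.72403973]
```

Call:
servo_tool --pt "0 -1 -1 2 0.004 0 0" --pt "0 -0.5 -1 3 0 0 0" --pt "0 0 -0.3 3 0 0 0" --pt "0 0 0 1 0 0 0"

```text
time: 33.35
tool_pos: [640.1, 145.3, 115.4]
tcp_rot: [-180.0, -0.0, 91.8]
ft_force: [-0.1, -1.4, -3.0]
finger_gap: 15.0
```

Run:
```python
from h import *
to([641,145.4,103.3],91.7)
```

```text
t 33.4 tool shift [ 0.1  0.9 12.1] rotvec [-0.001 -0.     0.001] | pos [640.1 145.3 115.4] rpy [-180.    -0.    91.8] F [-0.1 -1.4 -3. ] gap 15.0
```

Call:
servo_tool --pt "0 0 0.5 2 0 0 0" --pt "0 0 0.3 3 0 0 0" --pt "0 0 0 2 0 0 0"

```text
time: 33.65
tool_pos: [641.1, 145.3, 108.1]
tcp_rot: [-180.0, -0.0, 91.8]
ft_force: [-0.2, 0.5, -2.2]
finger_gap: 14.4
```

Run:
```python
from h import *
to([641,145.4,103.3],91.7)
print(sense()["wrist_torque"].round(2))
```

```text
t 33.6 tool shift [ 0.1 -0.1  4.8] rotvec [-0.    -0.     0.001] | pos [641.1 145.3 108.1] rpy [-180.    -0.    91.8] F [-0.2  0.5 -2.2] gap 14.4
[-0.05 -0.03 -0.01]
```

Underside is at about 91 mm, below the tang's top, with no contact force: the key is going over the tang.

Call:
servo_tool --pt "0 0 0 2 0 0 0" --pt "0 0 0 2 0 0 0" --pt "0 0 0 1.5 0 0 0" --pt "0 0 0 1 0 0 0"

```text
time: 34.05
tool_pos: [641.4, 145.3, 103.4]
tcp_rot: [180.0, -0.0, 91.8]
ft_force: [-4.2, -0.8, 4.5]
finger_gap: 14.8
```

The key is seated: the tool is at the predicted height with a light contact force. I'll release it, rise, and turn towards the knob.

Call:
servo_tool --pt "0 0 0 0 0 0 0" --pt "45 0 0 0 0 0 0" --pt "45 0 0 0 0 0 0" --pt "45 0 0 0 0 0 0" --pt "45 0 0 -10 0 0 0" --pt "45 0 0 -35 0 0 0" --pt "45 0 0 -45 0 0 0" --pt "30 -30 -20 0 0 0 0" --pt "30 -30 -20 0 0 0 0" --pt "30 -30 -20 0 0 0 0"

```text
time: 35.05
tool_pos: [585.8, 54.8, 202.0]
tcp_rot: [179.6, -0.0, 92.1]
ft_force: [0.5, 0.1, 0.6]
finger_gap: 29.7
```

Call:
servo_tool --pt "30 0 0 0 0 0 0.137" --pt "30 0 0 0 0 0 0.137" --pt "30 0 0 0 0 0 0.137" --pt "30 0 0 0 0 0 0.137" --pt "30 0 0 0 0 0 0.137" --pt "30 0 0 0 0 0 0.137" --pt "30 0 0 0 0 0 0.137" --pt "30 0 0 0 0 0 0"

```text
time: 35.85
tool_pos: [585.8, 49.6, 211.6]
tcp_rot: [179.4, -0.8, 34.7]
ft_force: [-0.0, -0.7, -0.0]
finger_gap: 29.7
```

Run:
```python
from h import *
to([581.3,55,92],37)
t=snapshot("top");s=snapshot("side");cv2.imwrite("pics/t13.png",t);cv2.imwrite("pics/s13.png",s)
C=np.hstack([cv2.resize(t[150:250,200:320],(480,400),interpolation=cv2.INTER_CUBIC),cv2.resize(s[140:265,250:350],(320,400),interpolation=cv2.INTER_CUBIC)])
cv2.imwrite("pics/c13.png",C)
```

```text
t 35.9 tool shift [ -2.3  -8.2 119.5] rotvec [ 0.01  -0.014 -0.04 ] | pos [585.8  49.6 211.6] rpy [179.4  -0.8  34.7] F [-0.  -0.7 -0. ] gap 29.7
```

View pics/c13.png

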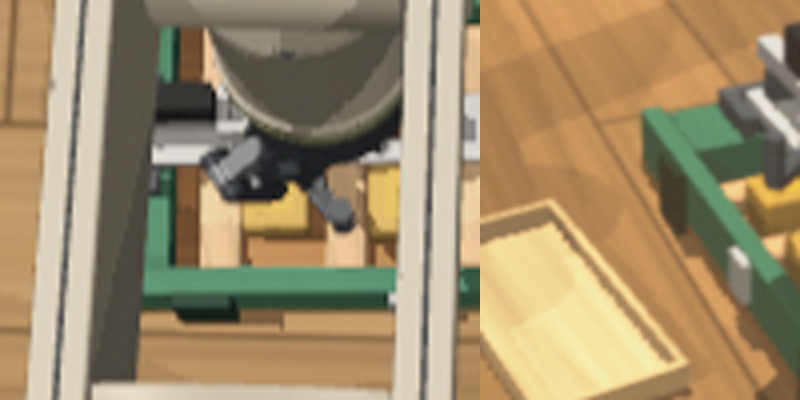

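The lever and knob are free, with the knob at crop (342,218), as before. I'll go down astride it.

Call:
servo_tool --pt "32 -1 -5 30 0.005 -0.007 -0.02" --pt "32 -1 -4 35 0.005 -0.007 -0.02" --pt "32 0 0 15 0 0 0" --pt "32 0 0 3 0 0 0"

```text
time: 36.35
tool_pos: [582.1, 55.8, 129.9]
tcp_rot: [179.8, -0.3, 38.2]
ft_force: [-0.0, 0.0, 0.1]
finger_gap: 32.1
```

Run:
```python
from h import *
to([582.5,56,92],37)
t=snapshot("top");s=snapshot("side");cv2.imwrite("pics/t14.png",t);cv2.imwrite("pics/s14.png",s)
C=np.hstack([cv2.resize(t[160:230,230:320],(514,400),interpolation=cv2.INTER_CUBIC),cv2.resize(s[150:250,310:380],(280,400),interpolation=cv2.INTER_CUBIC)])
cv2.imwrite("pics/c14.png",C)
```

```text
t 36.4 tool shift [ 0.3 -0.1 37.9] rotvec [ 0.004 -0.004  0.022] | pos [582.1  55.8 129.9] rpy [179.8  -0.3  38.2] F [-0.   0.   0.1] gap 32.1
```

View pics/c14.png

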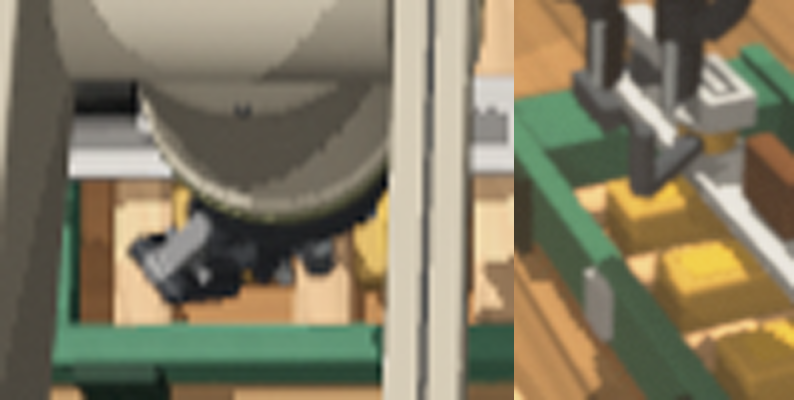

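In the side view the knob sits midway between the two finger tips, and the key is down on the tang. I'll lower over the knob.

Call:
servo_tool --pt "32 0 0 12 0.004 -0.004 0.022" --pt "32 0 0 12 0 0 0" --pt "32 0 0 8 0 0 0" --pt "32 0 0 3 0 0 0"

```text
time: 36.85
tool_pos: [586.5, 55.5, 98.7]
tcp_rot: [179.7, -0.4, 36.8]
ft_force: [0.1, 0.4, -0.4]
finger_gap: 32.1
```

Run:
```python
from h import *
to([582.5,56,92],37)
```

```text
t 36.9 tool shift [-2.9 -2.8  6.6] rotvec [ 0.005 -0.008 -0.003] | pos [586.5  55.5  98.7] rpy [179.7  -0.4  36.8] F [ 0.1  0.4 -0.4] gap 32.1
```

Call:
servo_tool --pt "32 -2 -2 4 0.005 -0.008 -0.003" --pt "32 -1 -1 4 0 0 0" --pt "32 0 0 1 0 0 0" --pt "32 0.3 -6.5 0 0 0 0.087" --pt "32 0.3 -6.5 0 0 0 0.087" --pt "32 0.3 -6.5 0 0 0 0.087"

```text
time: 37.45
tool_pos: [572.4, 72.5, 88.6]
tcp_rot: [179.9, 0.1, 21.6]
ft_force: [0.2, 0.1, -0.8]
finger_gap: 31.8
```

```bash
cat > nut.py <<'E'
from h import *
C=np.array([642.7,102.])
def rep():
    s=sense();d=s["tool_pos"][:2]-C;th=np.degrees(np.arctan2(d[1],d[0]))%360
    print("r",np.hypot(*d).round(1),"theta",th.round(1),"swept",np.radians(216.7-th).round(2),"yaw err",((th-180)-s["tcp_rot"][2]).round(1),"z",s["tool_pos"][2].round(1),"F",s["ft_force"].round(1),s["wrist_torque"].round(2),s["tcp_rot"].round(1))
if __name__=="__main__": rep()
E
python3 nut.py
```

```text
r 76.3 theta 202.8 swept 0.24 yaw err 1.2 z 88.6 F [ 0.2  0.1 -0.8] [-0.13 -0.04 -0.02] [1.799e+02 1.000e-01 2.160e+01]
```

Call:
servo_tool --pt "32 0.6 -6.5 -1 0 0 0.08" --pt "32 0.5 -6.5 -1 0 0 0.087" --pt "32 0.3 -6.5 0 0 0 0.087" --pt "32 0.3 -6.5 0 0 0 0.087" --pt "32 0.3 -6.5 0 0 0 0.087"

```text
time: 37.95
tool_pos: [566.8, 103.5, 90.5]
tcp_rot: [179.7, 0.1, -4.0]
ft_force: [-0.8, -2.8, -0.3]
finger_gap: 32.5
```

```bash
python3 nut.py
```

```text
r 75.9 theta 178.9 swept 0.66 yaw err 2.9 z 90.5 F [-0.8 -2.8 -0.3] [-0.37  0.17  0.03] [ 1.797e+02  1.000e-01 -4.000e+00]
```

Call:
servo_tool --pt "32 0.5 -6.5 0 0 0 0.07" --pt "32 0.3 -6.5 0 0 0 0.08" --pt "32 0.3 -6.5 0 0 0 0.08" --pt "32 0.3 -6.5 0 0 0 0.087" --pt "32 0.3 -6.5 0 0 0 0.087"

```text
time: 38.45
tool_pos: [573.8, 133.8, 90.2]
tcp_rot: [179.4, 0.1, -28.2]
ft_force: [-2.1, -1.9, 1.4]
finger_gap: 31.8
```

```bash
python3 nut.py
```

```text
r 75.9 theta 155.2 swept 1.07 yaw err 3.4 z 90.2 F [-2.1 -1.9  1.4] [-0.27  0.36 -0.06] [ 1.794e+02  1.000e-01 -2.820e+01]
```

Call:
servo_tool --pt "32 0.5 -6.5 0 0.004 0 0.06" --pt "32 0.5 -6.5 0 0.004 0 0.06" --pt "32 1 -6 0 0 0 0.06" --pt "32 1 -3 0 0 0 0"

```text
time: 38.85
tool_pos: [586.2, 151.0, 89.7]
tcp_rot: [179.6, 0.2, -39.0]
ft_force: [-3.6, -1.2, 0.5]
finger_gap: 32.4
```

```bash
python3 nut.py; python3 -c "
from h import *
print(sense()['joint_pos'].round(1))"
```

```text
r 74.8 theta 139.0 swept 1.36 yaw err -1.9 z 89.7 F [-3.6 -1.2  0.5] [-0.05  0.47 -0.04] [179.6   0.2 -39. ]
[ 9.700e+00  1.490e+01  9.210e+01 -1.000e-01  7.350e+01  1.387e+02]
```

Call:
servo_tool --pt "32 0.5 -3 0 0 0 0.03" --pt "32 0.5 -3 0 0 0 0.03" --pt "32 0.5 -3 0 0 0 0"

```text
time: 39.15
tool_pos: [592.3, 156.7, 89.3]
tcp_rot: [179.5, 0.3, -42.3]
ft_force: [-2.5, -1.1, 0.7]
finger_gap: 31.9
```

```bash
python3 nut.py
```

```text
r 74.4 theta 132.6 swept 1.47 yaw err -5.1 z 89.3 F [-2.5 -1.1  0.7] [-0.08  0.4  -0.06] [179.5   0.3 -42.3]
```

Call:
servo_tool --pt "32 0.5 -3 0 0 0 0.01" --pt "32 0.5 -3 0 0 0 0" --pt "32 0.5 -3 0 0 0 0"

```text
time: 39.45
tool_pos: [599.6, 162.5, 88.9]
tcp_rot: [179.4, 0.3, -42.7]
ft_force: [-2.3, -0.2, 0.5]
finger_gap: 31.8
```

```bash
python3 nut.py
```

```text
r 74.3 theta 125.5 swept 1.59 yaw err -11.9 z 88.9 F [-2.3 -0.2  0.5] [-0.11  0.39 -0.  ] [179.4   0.3 -42.7]
```

Call:
servo_tool --pt "32 0.7 -3 0 0 0 0" --pt "32 0.7 -3 0 0 0 0"

```text
time: 39.65
tool_pos: [605.1, 166.3, 88.8]
tcp_rot: [179.4, 0.3, -42.6]
ft_force: [-2.4, -0.4, 0.2]
finger_gap: 32.1
```

```bash
python3 nut.py
python3 - <<'E'
from h import *
t=snapshot("top");s=snapshot("side");cv2.imwrite("pics/t15.png",t);cv2.imwrite("pics/s15.png",s)
E
```

```text
r 74.5 theta 120.3 swept 1.68 yaw err -17.1 z 88.8 F [-2.4 -0.4  0.2] [-0.04  0.35 -0.03] [179.4   0.3 -42.6]
```

Call:
servo_tool --pt "32 1 -3 0 0 0 0" --pt "32 1 -2 0 0 0 0"

```text
time: 39.95
tool_pos: [609.6, 168.4, 88.8]
tcp_rot: [179.3, 0.3, -42.6]
ft_force: [-6.4, -0.9, 2.3]
finger_gap: 32.1
```

```bash
python3 nut.py
```

```text
r 74.2 theta 116.5 swept 1.75 yaw err -20.9 z 88.8 F [-6.4 -0.9  2.3] [-0.29  1.04  0.02] [179.3   0.3 -42.6]
```

Force rises to 6 N, and the leading finger may be reaching the key's arm. I'll lift off and look.

Call:
servo_tool --pt "32 0 2 0 0 0 0" --pt "32 0 0 -15 0 0 0" --pt "32 0 0 -40 0 0 0" --pt "32 0 0 -45 0 0 0" --pt "32 -40 30 -20 0 0 0" --pt "32 -40 30 0 0 0 0" --pt "32 -40 30 0 0 0 0"

```text
time: 40.65
tool_pos: [468.9, 182.0, 218.6]
tcp_rot: [179.9, 0.0, -42.8]
ft_force: [-0.8, 0.6, 1.2]
finger_gap: 32.1
```

Run:
```python
from h import *
t=snapshot("top");s=snapshot("side");cv2.imwrite("pics/t16.png",t);cv2.imwrite("pics/s16.png",s)
for p in ((641,145,115),(642.7,102,104),(585,155,110)): print(px("top",np.array(p)+[2,3,0]).round(),px("side",np.array(p)).round())
to([420,50,30],95)
# dark-grey blobs near the screw in top
for c,a,r,_ in blobs(t,(0,0,20),(179,90,120),25,(215,155,300,215)): print(np.round(c,1),a,np.round(r[0],1),np.round(r[1],1),round(r[2]))
C=np.hstack([cv2.resize(t[155:225,205:305],(571,400),interpolation=cv2.INTER_CUBIC),cv2.resize(s[140:220,310:365],(275,400),interpolation=cv2.INTER_CUBIC)])
C=C[:,:800];cv2.imwrite("pics/c16.png",C)
```

```text
[246. 175.] [351. 156.]
[266. 176.] [359. 169.]
[240. 200.] [325. 160.]
t 40.8 tool shift [ 57.9 126.1 187.7] rotvec [-1.000e-03  9.000e-03 -2.403e+00] | pos [464.1 182.4 217.2] rpy [179.7   0.2 -42.7] F [-0.2  0.2 -0.4] gap 32.0
[232.6 182.2] 29.5 [232.  182.5] [5. 8.] 90
[244.2 174. ] 190.0 [243. 173.] [20. 16.] 0
[230.1 193. ] 544.5 [239.6 196.3] [62.5 47.6] 16
```

View pics/c16.png

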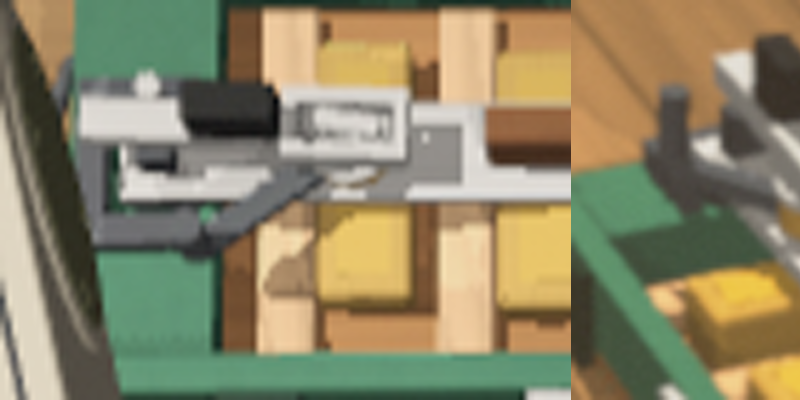

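The last view shows the tang square in the key's slot, the arm beside the stop pin, and the lever swung over so the knob is near crop (203,230). I'll compute the lever's angle.

Run:
```python
from h import *
t=cv2.imread("pics/t16.png");S=np.array([644.6,105.5])
for uv in((240.5,194),(240.5,195),(240.5,196)):
    k=at("top",uv,108)[:2];d=k-S;th=np.degrees(np.arctan2(d[1],d[0]))%360
    print(k.round(1),"r",np.hypot(*d).round(1),"bar angle",(th-1.7).round(1),"nut+screw",np.radians(215-(th-1.7)).round(2))
# from both views: knob top in side picture crop (673,92) -> raw
su=(310+(673-571)/5,140+92/5);print(su,tri((240.5,194.5),su))
# lever axis direction in top view, lever z ~ 85
a,b=at("top",(205+300/5.71,155+183/5.71),86)[:2],at("top",(205+225/5.71,155+226/5.71),86)[:2]
d=b-a;print("lever dir",(np.degrees(np.arctan2(d[1],d[0]))%360-1.7).round(1))
# tang and key axis: far edge of the arm and of the socket
g=cv2.cvtColor(t,cv2.COLOR_BGR2GRAY).astype(int)
print(g[168:190,222:236:4].T.tolist())
```

```text
[600.9 158.8] r 68.9 bar angle 127.6 nut+screw 1.52
[598.6 158.7] r 70.3 bar angle 129.2 nut+screw 1.5
[596.3 158.6] r 71.8 bar angle 130.6 nut+screw 1.47
(330.4, 158.4) (array([598.79507075, 158.71400799, 109.15925291]), np.float64(1.3289374979992365))
lever dir 120.5
[[123, 123, 128, 154, 196, 215, 216, 218, 218, 218, 202, 150, 110, 111, 110, 111, 111, 111, 110, 111, 111, 110], [113, 100, 102, 120, 184, 215, 216, 217, 217, 218, 202, 150, 164, 209, 219, 199, 166, 166, 156, 142, 189, 190], [198, 216, 216, 202, 197, 214, 215, 217, 217, 217, 209, 170, 96, 95, 96, 56, 55, 175, 218, 220, 222, 193], [109, 99, 99, 94, 173, 214, 215, 216, 216, 217, 208, 169, 99, 86, 77, 48, 38, 100, 175, 206, 209, 179]]
```

The knob triangulates to (599,159,109). Nut plus screw is then about 1.5 rad, and the key's slop allows the screw at most about 0.15, so the nut is at its jam. Now I'll fetch the key.

Call:
servo_tool --pt "45 0 0 0 0 0 -0.147" --pt "45 0 0 0 0 0 -0.147" --pt "45 0 0 0 0 0 -0.147" --pt "45 0 0 0 0 0 -0.147" --pt "45 0 0 0 0 0 -0.147" --pt "45 0 0 0 0 0 -0.147" --pt "45 0 0 0 0 0 -0.147" --pt "45 0 0 0 0 0 -0.147"

```text
time: 41.55
tool_pos: [470.2, 184.1, 231.6]
tcp_rot: [179.8, -1.1, 26.2]
ft_force: [0.6, 0.6, 0.2]
finger_gap: 45.3
```

Call:
servo_tool --pt "45 0 0 0 0 0 -0.147" --pt "45 0 0 0 0 0 -0.147" --pt "45 0 0 0 0 0 -0.147" --pt "45 0 0 0 0 0 -0.147" --pt "45 0 0 0 0 0 -0.147" --pt "45 0 0 0 0 0 -0.147" --pt "45 0 0 0 0 0 -0.147" --pt "45 0 0 0 0 0 -0.147" --pt "45 0 0 0 0 0 0"

```text
time: 42.45
tool_pos: [479.7, 185.3, 247.0]
tcp_rot: [177.5, -0.4, 95.1]
ft_force: [0.7, -0.0, -0.2]
finger_gap: 44.7
```

Run:
```python
from h import *
to([641.2,145.3,150],91.8)
```

```text
t 42.5 tool shift [-54.7 153.  103.4] rotvec [ 0.043 -0.009  0.057] | pos [479.7 185.3 247. ] rpy [177.5  -0.4  95.1] F [ 0.7 -0.  -0.2] gap 44.7
```

Call:
servo_tool --pt "45 -10 36 5 0.022 -0.005 0.03" --pt "45 -11 38 10 0.021 -0.004 0.027" --pt "45 -10 38 20 0 0 0" --pt "45 -10 35 25 0 0 0" --pt "45 0 0 15 0 0 0" --pt "45 0 0 1 0 0 0"

```text
time: 43.05
tool_pos: [637.5, 150.3, 176.4]
tcp_rot: [179.5, -0.1, 90.1]
ft_force: [-0.5, 0.2, -1.5]
finger_gap: 44.8
```

Run:
```python
from h import *
to([641.2,145.3,104],91.8)
```

```text
t 43.0 tool shift [-5.2  3.  72.4] rotvec [ 0.009 -0.002 -0.03 ] | pos [637.5 150.3 176.4] rpy [ 1.795e+02 -1.000e-01  9.010e+01] F [-0.5  0.2 -1.5] gap 44.8
```

Call:
servo_tool --pt "45 -3 2 10 0.005 -0.001 -0.015" --pt "45 -2 1 15 0.004 -0.001 -0.015" --pt "45 0 0 10 0 0 0" --pt "45 0 0 1 0 0 0"

```text
time: 43.45
tool_pos: [640.9, 146.3, 142.3]
tcp_rot: [179.7, -0.0, 91.8]
ft_force: [-0.2, -0.0, -0.1]
finger_gap: 45.0
```

Run:
```python
from h import *
to([641.2,145.3,104],91.8)
```

```text
t 43.5 tool shift [-1.   0.1 38.3] rotvec [ 0.005 -0.001  0.   ] | pos [640.9 146.3 142.3] rpy [179.7  -0.   91.8] F [-0.2 -0.  -0.1] gap 45.0
```

Call:
servo_tool --pt "32 -0.5 0 2 0.005 0 0" --pt "32 -0.5 0 12 0 0 0" --pt "32 0 0 12 0 0 0" --pt "32 0 0 8 0 0 0" --pt "32 0 0 1 0 0 0"

```text
time: 43.95
tool_pos: [641.0, 146.1, 106.2]
tcp_rot: [179.9, -0.1, 91.8]
ft_force: [-0.1, -0.1, -1.2]
finger_gap: 32.2
```

Run:
```python
from h import *
to([641.2,145.3,104],91.8)
```

```text
t 44.0 tool shift [-0.8  0.2  2.2] rotvec [ 0.002 -0.001  0.001] | pos [641.  146.1 106.2] rpy [ 1.799e+02 -1.000e-01  9.180e+01] F [-0.1 -0.1 -1.2] gap 32.2
```

Call:
servo_tool --pt "32 -0.5 0 2 0 0 0" --pt "0 0 0 0 0 0 0" --pt "0 0 0 0 0 0 0" --pt "0 0 0 0 0 0 0" --pt "0 0 0 0 0 0 0" --pt "0 0 0 0 0 0 0" --force 80

```text
time: 44.55
tool_pos: [641.7, 145.5, 104.2]
tcp_rot: [179.8, -0.1, 91.8]
ft_force: [0.4, 0.2, -2.3]
finger_gap: 14.6
```

Call:
servo_tool --pt "0 0 0 -3 0 0 0" --pt "0 0 0 -5 0 0 0" --pt "0 0 0 -8 0 0 0" --pt "0 0 0 -10 0 0 0" --pt "0 0 0 -25 0 0 0" --pt "0 0 0 -35 0 0 0"

```text
time: 45.15
tool_pos: [637.0, 144.8, 187.9]
tcp_rot: [-179.5, 0.0, 91.8]
ft_force: [0.5, -0.6, -1.8]
finger_gap: 14.6
```

Run:
```python
from h import *
to([420,49.5,70],95.5)
```

```text
t 45.1 tool shift [ -88.3 -218.8  119.9] rotvec [-0.009 -0.    -0.064] | pos [637.  144.8 187.9] rpy [-179.5    0.    91.8] F [ 0.5 -0.6 -1.8] gap 14.6
```

Call:
servo_tool --pt "0 -18 -40 0 -0.005 0 0" --pt "0 -20 -45 0 -0.004 0 -0.03" --pt "0 -20 -45 0 0 0 -0.034" --pt "0 -18 -45 0 0 0 0" --pt "0 -10 -35 0 0 0 0" --pt "0 0 -5 10 0 0 0" --pt "0 0 0 0 0 0 0"

```text
time: 45.85
tool_pos: [428.1, 43.3, 190.5]
tcp_rot: [178.7, 0.0, 95.7]
ft_force: [0.4, -0.2, -1.6]
finger_gap: 14.5
```

Run:
```python
from h import *
to([420,49.5,60],95.5)
```

```text
t 45.9 tool shift [  7.  -10.4 130.3] rotvec [0.023 0.001 0.003] | pos [428.1  43.3 190.5] rpy [178.7   0.   95.7] F [ 0.4 -0.2 -1.6] gap 14.5
```

Call:
servo_tool --pt "0 3 -5 30 0.012 0 0" --pt "0 3 -4 40 0.011 0 0" --pt "0 0 0 35 0 0 0" --pt "0 0 0 15 0 0 0" --pt "0 0 0 2 0 0 0"

```text
time: 46.35
tool_pos: [427.3, 50.3, 71.1]
tcp_rot: [179.4, 0.1, 95.7]
ft_force: [0.4, -0.3, -1.3]
finger_gap: 14.2
```

Run:
```python
from h import *
to([420,49.5,23],95.5)
t=snapshot("top");cv2.imwrite("pics/t17.png",t)
S=np.array([644.6,105.5])
for c,a,r,_ in blobs(t,(0,0,20),(179,90,120),25,(225,150,300,215)): print(np.round(c,1),a,np.round(r[0],1),np.round(r[1],1),round(r[2]))
```

```text
t 46.4 tool shift [ 0.  -7.9 48.1] rotvec [0.01  0.001 0.004] | pos [427.3  50.3  71.1] rpy [1.794e+02 1.000e-01 9.570e+01] F [ 0.4 -0.3 -1.3] gap 14.2
[242.5 193.3] 283.5 [246.8 192.8] [45.6 19.6] 5
[233.8 176.2] 109.0 [233.9 175.8] [ 9.3 17.9] 17
```

Call:
servo_tool --pt "0 0 -5 5 0.005 0 0.002" --pt "0 0 -4 12 0.005 0 0" --pt "0 0 0 12 0 0 0" --pt "0 0 0 8 0 0 0" --pt "0 0 0 2 0 0 0"

```text
time: 46.9
tool_pos: [422.5, 49.6, 34.1]
tcp_rot: [179.6, 0.1, 95.6]
ft_force: [-0.2, -0.3, -2.1]
finger_gap: 14.3
```

Run:
```python
from h import *
to([420,49.5,23],95.5)
```

```text
t 46.9 tool shift [ 0.1 -2.6 11. ] rotvec [0.007 0.002 0.003] | pos [422.5  49.6  34.1] rpy [1.796e+02 1.000e-01 9.560e+01] F [-0.2 -0.3 -2.1] gap 14.3
```

Call:
servo_tool --pt "0 0 -2 4 0.005 0 0" --pt "0 0 -1 4 0.002 0 0" --pt "0 0 0 2 0 0 0" --pt "0 0 0 1 0 0 0"

```text
time: 47.3
tool_pos: [419.6, 49.2, 22.4]
tcp_rot: [-180.0, 0.1, 95.6]
ft_force: [-5.3, -0.2, 10.6]
finger_gap: 14.5
```

Contact at the tray height (22.4 mm, as when first gripped). I'll release and clear away.

Call:
servo_tool --pt "0 0 0 -0.5 0 0 0" --pt "45 0 0 0 0 0 0" --pt "45 0 0 0 0 0 0" --pt "45 0 0 -1 0 0 0" --pt "45 0 0 -15 0 0 0" --pt "45 0 0 -40 0 0 0" --pt "45 0 0 -45 0 0 0" --pt "45 0 0 -45 0 0 0"

```text
time: 48.1
tool_pos: [415.1, 49.4, 167.8]
tcp_rot: [-179.3, 0.0, 95.6]
ft_force: [1.0, 0.0, -0.3]
finger_gap: 45.0
```

Call:
servo_tool --pt "45 -50 0 -5 0 0 0" --pt "45 -50 0 0 0 0 0" --pt "45 -50 0 0 0 0 0" --pt "45 -50 0 0 0 0 0" --pt "45 -50 0 0 0 0 0" --pt "45 -50 0 0 0 0 0" --pt "45 -30 0 0 0 0 0" --pt "45 0 0 0 0 0 0"

```text
time: 48.9
tool_pos: [456.6, -284.0, 188.3]
tcp_rot: [179.3, 0.5, 96.2]
ft_force: [-0.8, 1.4, -0.1]
finger_gap: 45.3
```

Run:
```python
from h import *
t=snapshot("top");s=snapshot("side");cv2.imwrite("pics/t18.png",t);cv2.imwrite("pics/s18.png",s)
print(sense()["time"],sense()["tool_pos"].round(),sense()["ft_force"].round(1))
for c,a,r,_ in blobs(t,(18,90,120),(32,255,255),100): print("yel",np.round(c),a,yaw_rect("top",r,42))
for c,a,r,_ in blobs(t,(0,0,0),(179,255,80),15,(265,260,310,295)): print("tab",np.round(c,1),yaw_rect("top",r,49))
for c,a,r,_ in blobs(t,(0,0,150),(179,60,255),15,(245,262,325,292)): print("keypart",np.round(c,1),yaw_rect("top",r,22))
S=cv2.cvtColor(t,cv2.COLOR_BGR2HSV)[...,1].astype(float)
for u in (284,316,335,352):
    c=S[160:184,u];thr=(c.max()+c.min())/2;i=np.where(np.diff(np.sign(c-thr)))[0][0];v=160+i+(thr-c[i])/(c[i+1]-c[i]);print(u,at("top",(u,v),64)[:2].round(1)-[20,0])
for c,a,r,_ in blobs(t,(0,0,20),(179,90,110),25,(228,184,275,205)): print("lever",np.round(c,1),a,np.round(r[0],1),np.round(r[1],1),round(r[2]))
# compare tang patch before and after
g=lambda im:cv2.cvtColor(im,cv2.COLOR_BGR2GRAY)[170:190,255:278]
for n,im in(("before",cv2.imread("pics/t9.png")),("after",t)):
    p=g(im); print(n); print("\n".join(" ".join("%3d"%x for x in r) for r in p[::1][3:16]))
```

```text
49.0 [ 457. -281.  188.] [-0.1  1.6  0.4]
yel [179. 371.] 194.5 (array([209.7, 284.7]), np.float64(72.9), np.float64(17.5), np.float64(-43.2))
yel [300. 200.] 271.0 (array([608. ,  28.2]), np.float64(41.2), np.float64(37.7), np.float64(-178.4))
yel [268. 199.] 247.5 (array([607.4, 103.5]), np.float64(38.8), np.float64(37.7), np.float64(-177.8))
yel [332. 199.] 281.0 (array([610.9, -47.2]), np.float64(43.6), np.float64(37.7), np.float64(-179.0))
yel [332. 168.] 125.0 (array([686.8, -45.8]), np.float64(38.1), np.float64(19.8), np.float64(-88.7))
yel [300. 169.] 136.0 (array([683.8,  30.3]), np.float64(38.1), np.float64(22.3), np.float64(-88.7))
yel [268. 167.] 137.5 (array([685.7, 106.6]), np.float64(38.1), np.float64(24.8), np.float64(-88.7))
yel [434. 159.] 143.0 (array([ 715.1, -293.9]), np.float64(60.5), np.float64(31.0), np.float64(-8.6))
tab [286.8 279.3] (array([417.8,  53.4]), np.float64(34.2), np.float64(16.0), np.float64(-88.7))
keypart [269.6 281.1] (array([415.8,  93.9]), np.float64(42.1), np.float64(18.2), np.float64(-83.5))
keypart [306.8 278.1] (array([424.8,  10.7]), np
[... 1884 characters left out ...]
 191 191 171 170 184 186 190 133 173 128 130 139 138 137
200 199 186 151 165 166 166 182 184 188 175 136 148 147 161 170 164 148 131 126 139 140 141
200 200 194 159 154 157 143 125 123 138 128 126 145 147 164 165 166 122 130 133 140 141 140
200 200 202 200 199 200 192 184 183 183 176 176 174 156 155 123 115 112 120 139 140 140 140
201 201 188 201 210 211 212 213 213 212 213 212 211 198 200 183 180 164 122 139 140 140 141
200 184 150 162 193 210 212 213 213 212 213 212 210 210 212 213 213 174 126 138 140 140 140
183 137 112 107 146 194 211 214 213 212 214 213 211 211 213 205 190 131 130 138 138 138 138
143 110 108 107 105 147 186 205 212 213 214 212 211 211 198 169 129 126 138 139 139 138 139
```

```bash
python3 -c "
from bench import hand_in
print(hand_in())"
```

```text
the job is handed in; nothing more can be done
None
```

I completed every step and handed the job in at about 49 s of robot time. `hand_in` gave no verdict, so success rests on the checks below.

**What I did**
- I laid the three ingots in the three wells, then set the bar in both pockets with its screw end towards +y.
- I put the key down over the tang. The tool stopped at the expected height with light contact.
- I swung the lever clockwise until the force rose from about 2.4 N to 6.4 N.
- I then took the key off, laid it back in its tray and moved the arm clear.

**Last checks**
- **Ingots and bar:** the last top picture shows the ingots in their wells. The bar's centreline read 645.6–649.8 mm along its length, unchanged since it was laid and in line with the pockets.
- **Nut and screw:** I could not read the nut directly. The knob triangulated to nut plus screw at about 1.5 rad. After the key came off, the tang looked turned by about 0.1 rad, which fits the key's slop, so I put the nut near its 1.4 rad stop.
- **Key:** its tab was let go at the height it was first gripped, and it read within 5 mm of where it started.
- **Bystanders:** the padlock read within 4 mm of its start. I did not measure the tin at the end; no move went near it.

**What disagreed**
- The camera read about 2–3 mm more than the tool pose in x and y, so I aligned the bar and key relative to the camera.
- The ingots went in before I noticed this, so they sit about 3 mm off centre in their wells, within the 14 mm limit.
- The force rise at the end of the lever swing may be partly a finger touching the key's arm. The angle estimate, not the force, is the main evidence that the nut is jammed.

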